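# Shim the display frame level and snap a lantern sample on to its eye

### The job

Push the orange wedge, thin end first, under the low front-left toe of the pine display frame until the ball of the level on its top sits centred between the two marks. Then snap the little red lantern's spring hook on to the steel eye under the frame's top board, by pressing its yellow gate against the eye's bar until it passes and springs shut, and leave the lantern hanging freely there with the frame still level on the wedge. Leave the other things where they stand and never let the lantern fall over.

Things in the scene. Friction and masses are not known exactly. Their poses are not given: they have to be found in the camera images.
- frame: Pine display frame, open to the robot; it cannot shift, only rocks. Base board 18 mm thick, top 40 mm above the table, from x = -94 to 100 mm, y = -140 to 140 mm; two 28 mm posts at its back corners up to a top board. Origin: on the table under the eye; x from its open front to its back, y to its left, z up. Heights here are for the level frame. Starts with its left side 0.045 rad low.
- canopy (a point): Middle of the front lower edge of the frame's top board: 30 mm in front of the eye, 275 mm above the table. The board is 18 mm thick, 280 mm wide and reaches 130 mm back from here, over the eye, so nothing can come at the eye from straight above.
- pivot (a point): Middle of the line along x about which the frame rocks: tops of its two right-hand feet, 115 mm right of the frame's origin, 22 mm up. The frame weighs 1.1 kg, so about 6 N at the toe lifts it.
- eye (a point): Centre of the eye's horizontal bar: 8 mm steel rod along the frame's y, 56 mm between its two legs, which rise to the top board 60 mm above. 215 mm above the table when level, straight above the frame's origin. Axes as the frame's.
- toe (a point): Lowest point of the toe, a round steel bar (12 mm diameter, 34 mm long, along the frame's y) under the front-left corner of the base board, 85 mm in front of the frame's origin and 115 mm to its left. Some 5 mm above the table at the start, 15.4 mm when the frame is level.
- ball (a joint): Ball level on the middle of the top board (black 34 x 100 mm block, yellow-green window, two black marks 19 mm apart): offset in m of its dark 12 mm steel ball from the middle between the marks, positive to the frame's left. It rolls 0.4 m per rad of rock, to the low side, and settles in about half a second. +0.018 at the start, 0 = level; between the marks is within 0.0035.
- wedge: Loose orange wedge, 60 g. Origin under the centre of its grip block (26 x 22 x 30 mm, x, y, z); ramp 36 mm wide from x = 13 mm (21 mm high) to its thin end at x = 83 mm (3 mm high). x points to the thin end. With the frame level the toe is over x = 36 mm; near there each mm of push moves the level's ball about 0.45 mm to the right. Pushing takes 8 to 20 N; friction holds it.
- lantern: Loose red and cream lantern, standing upright, 0.2 kg, 162 mm tall; origin at the centre of its underside. Round body 56 mm diameter up to 80 mm; above it a 10 mm thick flat snap hook in its x-z plane: bottom bow at z = 85 to 95 mm, spine at x = -19 to -29 mm, top bow with inner side at z = 152 mm, mouth on the +x side closed by the gate. Hanging, the bar lies near x = 0, z = 148 mm.
- tab (a point): Centre of the black grip tab behind the hook's spine: 10 mm thick (lantern y), 47 mm long (x), 34 mm high (z). Fixed to the lantern at its x = -50 mm, z = 118 mm; outer end at x = -74 mm.
- mouth (a point): Best entry point in the hook's mouth, between nose and gate hinge: lantern x = 22 mm, z = 129 mm. An 8 mm bar enters here (z 125 to 133 mm) moving to lantern -x; the gate springs shut behind it once it is at lantern x = -7 mm or less (room to x = -14 mm). Nose tip above: x = 22 mm, underside z = 138 mm.
- gate (a joint): Yellow gate of the snap hook: 7 mm rod from its hinge at lantern x = 22, z = 97 mm up to z = 133 mm. Angle in rad: 0 = shut, grows as its top is pushed inward (to lantern -x), at most 1.0. Sprung shut; pressing it over a bar takes 3 to 10 N.
- bottle_green: Green glass bottle, 50 mm diameter, 170 mm tall, origin under its centre; leave it.
- bottle_amber: Amber glass bottle, 50 mm diameter, 160 mm tall, origin under its centre; leave it.
- tumbler: Blue ceramic cup, 66 mm diameter, 90 mm tall, origin under its centre; leave it.
- spray_can: Blue can, 56 mm diameter, 150 mm tall, origin under its centre; leave it.
- jar: Clear jar, 64 mm diameter, 80 mm tall, origin under its centre; leave it.
- tape_roll: Yellow ring (tape core), 68 mm diameter, 22 mm high, lying flat, origin under its centre; leave it.

How it is judged:
By the outcome, as a careful person would: the job done as asked, in the order asked, and still so for the second after the job is handed in, with the robot touching nothing.
It also fails if it takes over 69 s, if anything falls off the work surface, if the arm or the gripper's body presses on something with over 40 N, if the wrist force passes 120 N, or if a joint passes its speed limit or range.

### The arm

A 6-joint arm with a two-finger parallel gripper is mounted at the origin on the work surface. World frame = base frame: x ahead of the robot, y to its left, z up, the work surface at z = 0. Lengths are in m, angles in rad, forces in N, time in s.
With the tool pointing down it reaches from about 0.375 to 0.9 m from the base axis. Payload 3.1 kg.
Tool frame: the origin (TCP) lies on the centre line of the jaws, within the pads' length; the fingertips stand robot.finger_overhang ahead of it and the grasp point (between the pads) lies 2 mm behind it (robot.finger_overhang is the distance from the TCP to the fingertips, in m); z points along the fingers, y is the direction in which the jaws open and shut (so a half turn about z gives the same grasp; the last joint's range is limited). The gripper opens to 87 mm and grips with 3 to 60 N. Pads are 19 mm wide; open, the fingers measure 117 mm over their backs; the gripper's body (75 mm by 190 mm) begins 51 mm behind the grasp point.
Start: joints at [1.159, 0.527, 1.433, -0, 1.181, -0.178], TCP at [0.145, 0.608, 0.24] pointing down, gripper open.
Joint ranges: [-3.08, 3.08], [-0.75, 2.2], [0.22, 2.44], [-1.43, 4.57], [0, 2.65], [-2.85, 2.85]. Speed limits (rad/s): [2.79, 2.79, 3.14, 3.14, 3.14, 3.14].

### API

Orientations are given as a unit quaternion [x, y, z, w].
In Python, from rig import robot gives the robot as it stands. The module is installed in compiled form; this text tells all that it offers.
- The arm moves only by the tool step_arm, never from a script. Its arguments are lists of equal length, an entry for each row: "slide": the shift along the tool's x, y, z in mm, a list of three; "twist": the turn about the tool's z in degrees. A call has 1 to 20 rows; each row shifts and turns the commanded pose from where the row before left it, along the tool's axes as they then stand; what a row does not reach is not made up. A row lasts 1/12 s, in which the tool goes at most 41.7 mm and 7.16 degrees, less where a joint would pass 70% of its speed; a pose out of reach is approached as far as the arm can. A call is refused whole if a number of a shift passes 41.7 or a number of a turn 7.16, either way. A call with a gripper value outside its range is refused whole. "jaw" is the finger opening in mm, from 0 to 87, set as the call begins (left out, the last holds). The fingers move at their own pace and stop on an object; "force" is the grip in N (left out, the last holds). Time passes only in rows, so rows that do not move let the fingers close. It gives the time, the measured TCP pose, the force and the opening at its end, in the units of the state.
- robot.get_obs(): the state, without advancing time (a new reading comes with each control period).
- robot.camera(name): name is "scene" or "top" or "wrist"; returns a dict with "color" (400x640x3 uint8, blue, green, red), "depth" (400x640 float32, m along the optical axis (not along the pixel's ray), 0 where there is no reading), "camera_matrix" (3x3 intrinsics, pixels), "origin" and "orientation" of the camera in the world. Camera axes: x right, y down, z forward; pixel columns grow to the right and rows downward; lengths in m; the calibration is good to about 2 mm. The wrist camera is an equidistant fisheye: a pixel r from the principal point sees the ray r / f radians off the axis. A picture is of the moment at which its call begins.
- robot.hand_in(): hands the job in, once; it reports no verdict.
The state is a dict: "time": time; "q": joint angles; "joint_velocities": joint speeds; "joint_torque": joint torques, N m; "position": TCP position; "tool_rot": TCP orientation; "ft_force": force on the tool from outside, world axes, zero at the start; "moment": the same for the moment, N m; "grip_width": finger opening in m.
Only numpy, scipy, OpenCV 4.12 (cv2) and the standard library are available. Lean on these libraries where they do the work, as an engineer would, in place of code of your own. Each camera call takes 0.05 s, during which the arm holds its last target.

## Working session

There is one attempt and no reset: what is moved stays moved. The work goes in short steps, Python scripts to look and compute and a tool call to move; the robot and the scene stay as the last step left them, time stands still between calls to the robot, and variables do not carry over. Pictures are saved under pics/ and viewed, and the job is handed in when it is done.

Besides the shell and the picture viewer there is one more tool, called after "Request:" in YAML: its name, and indented under it one key for each argument. step_arm: Moves the arm, as the interface text tells. Its arguments: {"type":"object","properties":{"slide":{"type":"array","items":{"type":"array","items":{"type":"number"}}},"twist":{"type":"array","items":{"type":"number"}},"jaw":{"type":"number"},"force":{"type":"number"}},"required":["slide","twist"]}

```bash
ls; mkdir -p pics
cat > h.py <<'E'
import numpy as np, cv2
from scipy.spatial.transform import Rotation as R
from rig import robot
def cam(n,save=None):
    c=robot.camera(n)
    if save: cv2.imwrite('pics/'+save,c['color'])
    return c
def pt(c,u,v,d=None):
    K=np.array(c['camera_matrix']); 
    if d is None: d=c['depth'][int(v),int(u)]
    p=np.array([(u-K[0,2])/K[0,0],(v-K[1,2])/K[1,1],1])*d
    return R.from_quat(c['orientation']).apply(p)+np.array(c['origin'])
def onz(c,u,v,z):
    a=np.array(c['origin']); b=pt(c,u,v,1.0)-a
    return a+b*(z-a[2])/b[2]
E
python3 - <<'E'
from h import *
print(robot.finger_overhang); print(robot.get_obs())
for n in ['scene','top','wrist']:
    c=cam(n,n+'0.png'); np.savez('/tmp/'+n+'0.npz',**c); print(n,c['camera_matrix'],c['origin'],c['orientation'])
E
```

```text
pics
0.017
{'time': 0.0, 'q': array([ 1.15850638e+00,  5.28463579e-01,  1.43387785e+00, -1.72193793e-05,
        1.18139315e+00, -1.78475548e-01]), 'joint_velocities': array([ 0.00083021,  0.00129631, -0.00010307,  0.00271212,  0.00304384,
       -0.00046986]), 'joint_torque': array([ 9.29249436e-04, -4.40049040e+01, -1.76594031e+01,  6.31389976e-02,
        5.81786467e-02, -1.94205504e-04]), 'position': array([0.14448853, 0.60736583, 0.23858096]), 'tool_rot': array([ 1.16637758e-01,  9.93173946e-01, -1.02689637e-03, -3.04146451e-04]), 'ft_force': array([ 0.0730882 , -0.37690668,  0.35164136]), 'moment': array([0.04034919, 0.05684313, 0.02976983]), 'grip_width': 0.08688988760435987}
scene [[385.897619     0.         322.29495575]
 [  0.         385.897619   199.22360456]
 [  0.           0.           1.        ]] [ 1.17109352 -0.06271105  0.99214883] [ 0.69626898  0.64113515 -0.21247186 -0.24292166]
top [[370.0798085    0.         319.32941372]
 [  0.         370.0798085  199.78314698]
 [  0.           0.           1.        ]] [0.38240052 0.00235962 1.23931458] [-0.70093418  0.70920372 -0.05971215  0.04643089]
wrist [[309.70691629   0.         321.910595  ]
 [  0.         309.70691629 202.8888144 ]
 [  0.           0.           1.        ]] [0.06321581 0.62720568 0.38459561] [0.77540291 0.61239711 0.09459881 0.12153668]
```

View pics/scene0.png

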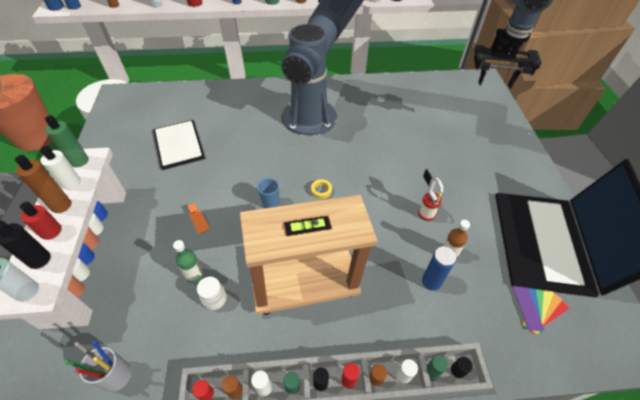

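View pics/top0.png

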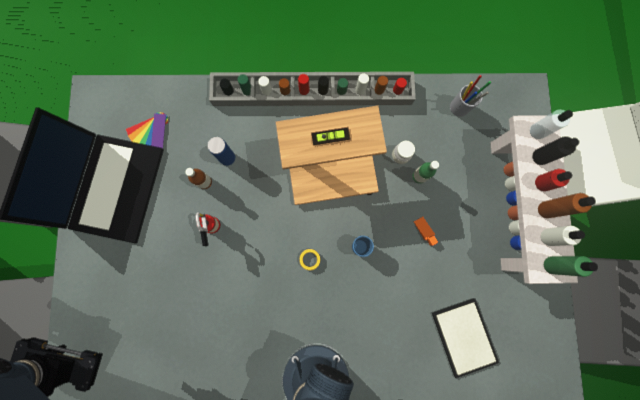

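View pics/wrist0.png

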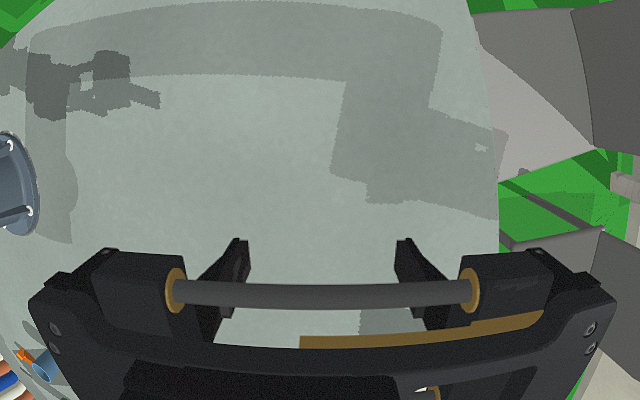

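Run:
```python
from h import *
c=dict(np.load('/tmp/top0.npz')); s=dict(np.load('/tmp/scene0.npz'))
a=cv2.resize(c['color'][95:215,260:400],None,fx=4,fy=4,interpolation=3)
cv2.imwrite('pics/t_frame.png',a)
b=np.hstack([cv2.resize(c['color'][205:255,185:245],None,fx=6,fy=6,interpolation=3),cv2.resize(c['color'][205:255,395:455],None,fx=6,fy=6,interpolation=3)])
cv2.imwrite('pics/t_obj.png',b)
b=np.hstack([cv2.resize(s['color'][160:230,400:460],None,fx=6,fy=6,interpolation=3),cv2.resize(s['color'][190:260,170:230],None,fx=6,fy=6,interpolation=3)])
cv2.imwrite('pics/s_obj.png',b)
```

```text
(no output)
```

View pics/t_frame.png

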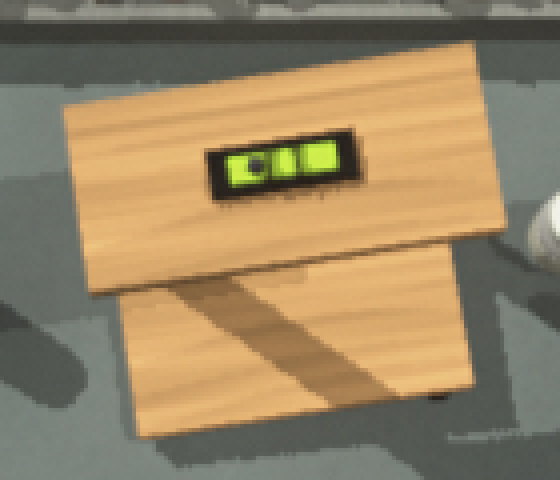

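View pics/t_obj.png

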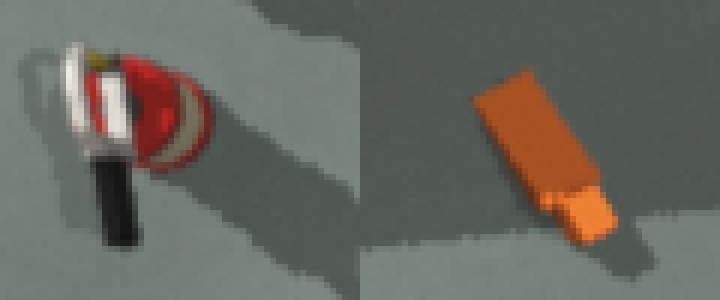

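View pics/s_obj.png

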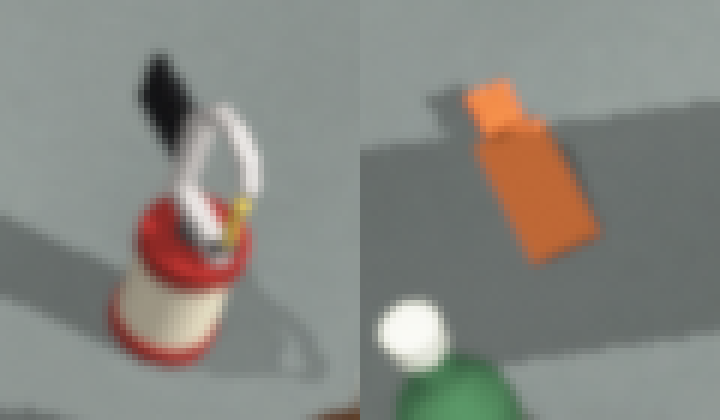

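Run:
```python
from h import *
c=dict(np.load('/tmp/top0.npz')); s=dict(np.load('/tmp/scene0.npz'))
def C(u,v): return 260+u/4,95+v/4
def show(n,uv,z): print(n,np.round(onz(c,*uv,z)*1000,1), 'depthpt',np.round(pt(c,*uv)*1000,1))
# frame
FL=onz(c,*C(137,437),.0285);FR=onz(c,*C(473,384),.041)
tz=.293
TFL=onz(c,*C(90,294),tz-.0115);TFR=onz(c,*C(507,230),tz+.001);TBL=onz(c,*C(65,106),tz-.0115);TBR=onz(c,*C(473,42),tz+.001)
for n,p in zip('FL FR TFL TFR TBL TBR'.split(),(FL,FR,TFL,TFR,TBL,TBR)): print(n,np.round(p*1000,1))
for a,b in((FL,FR),(TFL,TFR),(TBL,TBR)):
    d=a-b; print(np.linalg.norm(d[:2]), np.degrees(np.arctan2(-d[0],d[1])))
for a,b in((TBL,TFL),(TBR,TFR)):
    d=a-b; print(np.linalg.norm(d[:2]), np.degrees(np.arctan2(d[1],d[0])))
# depth samples on boards
for uv in [C(300,240),C(150,250),C(420,80),C(200,400),C(420,350)]: print('board',np.round(pt(c,*uv)*1000,1))
# colour masks
def obj(cm,mask,n):
    k,l,st,ce=cv2.connectedComponentsWithStats(mask.astype(np.uint8))
    i=1+np.argmax(st[1:,4]); return l==i,st[i],ce[i]
for nm,cm,roi in(('top',c,(205,255,395,455)),('scene',s,(190,245,170,230))):
    m=np.zeros((400,640),bool); r=roi
    im=cm['color'].astype(int); B,G,Rr=im[...,0],im[...,1],im[...,2]
    mm=(Rr>120)&(B<80)&(Rr-B>90)
    m[r[0]:r[1],r[2]:r[3]]=mm[r[0]:r[1],r[2]:r[3]]
    br=m&(Rr>225); 
    for q,lab in((m,'all'),(br,'bright')):
        ll,st,ce=obj(cm,q,lab)
        cn=max(cv2.findContours(ll.astype(np.uint8),0,2)[0],key=cv2.contourArea)
        print(nm,lab,st,ce,cv2.minAreaRect(cn))
        v,u=np.nonzero(ll); d=cm['depth'][v,u]; P=np.array([pt(cm,a,b) for a,b in zip(u,v)])
        print('  median',np.round(np.median(P,0)*1000,1),'zrange',np.round(np.percentile(P[:,2],[5,50,95])*1000,1))
        if lab=='all':
            K=P
            # top face
            t=P[P[:,2]>.0255]; print('  block top n',len(t),np.round(t.mean(0)*1000,1) if len(t) else '')
            pass
```

```text
FL [551.5  61.3  28.5]
FR [ 591.  -216.1   41. ]
TFL [612.1  79.8 281.5]
TFR [ 650.  -196.3  294. ]
TBL [742.2  96.9 281.5]
TBR [ 780.8 -178.6  294. ]
0.2801490047874589 8.090258244803083
0.27867478938190127 7.820741526159163
0.2781457272705895 7.981996967117871
0.13123137193676893 7.476196609576534
0.1320120761995198 7.708337447811833
board [646.  -59.6 287.9]
board [640.8  39.8 284.7]
board [ 756.3 -142.8  288.6]
board [580.9   9.   34.7]
board [ 621.1 -174.    35.2]
top all [414 217  24  28 298] [425.84899329 230.62080537] ((426.30340576171875, 231.18540954589844), (30.315940856933594, 11.12997817993164), 57.9946174621582)
  median [ 460.7 -374.8   13.9] zrange [ 2.5 13.9 31.1]
  block top n 47 [ 428.3 -391.1   30.3]
top bright [429 237   8   8  38] [432.81578947 240.18421053] ((432.800048828125, 240.10003662109375), (7.155416965484619, 4.919349670410156), 63.43495178222656)
  median [ 428.4 -390.9   30.5] zrange [26.5 30.5 32.5]
scene all [188 205  21  28 297] [197.98989899 219.44107744] ((197.40000915527344, 217.80001831054688), (28.621667861938477, 11.627553939819336), 63.43495178222656)
  median [ 469.8 -367.    13.1] zrange [ 3.  13.1 29.8]
  block top n 35 [ 457.1 -377.7   56.8]
scene bright [189 205   7   7  32] [191.84375 207.96875] ((191.8500213623047, 208.05003356933594), (5.692099571228027, 5.375871658325195), 71.56504821777344)
  median [ 436.  -386.1   29.3] zrange [25.3 29.3 32.4]
```

```bash
cat >> h.py <<'E'
def fpt(c,u,v):  # fisheye ray dir in world
    K=np.array(c['camera_matrix']); x=(u-K[0,2])/K[0,0]; y=(v-K[1,2])/K[1,1]
    th=np.hypot(x,y); s=np.sin(th)/max(th,1e-9)
    return R.from_quat(c['orientation']).apply([x*s,y*s,np.cos(th)])
def fonz(c,u,v,z):
    a=np.array(c['origin']); b=fpt(c,u,v); return a+b*(z-a[2])/b[2]
def fproj(c,p):
    K=np.array(c['camera_matrix']); q=R.from_quat(c['orientation']).inv().apply(np.array(p)-np.array(c['origin']))
    th=np.arctan2(np.hypot(q[0],q[1]),q[2]); r=th/np.hypot(q[0],q[1])
    return K[0,2]+K[0,0]*q[0]*r, K[1,2]+K[1,1]*q[1]*r
def tool(d=None,pos=None,yaw=None):
    """print tool-axis shift (mm) from measured pose to pos (m), & twist deg so tool x has world angle yaw(rad)"""
    o=robot.get_obs(); r=R.from_quat(o['tool_rot']); M=r.as_matrix()
    if pos is not None: d=np.array(pos)-o['position']
    print('at',np.round(o['position']*1000,1),'F',np.round(o['ft_force'],1),'grip',round(o['grip_width']*1000,1),'t',round(o['time'],2))
    print('toolx ang',np.degrees(np.arctan2(M[1,0],M[0,0])),'tilt',M[:,2])
    if d is not None: print('slide total mm (tool axes)',np.round(r.inv().apply(d)*1000,1))
    if yaw is not None:
        a=np.arctan2(M[1,0],M[0,0]); print('twist deg',-np.degrees((yaw-a+np.pi)%(2*np.pi)-np.pi))
E
python3 - <<'E'
from h import *
c=dict(np.load('/tmp/top0.npz')); s=dict(np.load('/tmp/scene0.npz'))
for n,u,v in(('tab in',201.5,232.5),('tab out',205.5,245)): print(n,np.round(onz(c,u,v,.135)*1000,1), pt(c,u,v))
for n,u,v in(('tab top in s',428,180),('tab out s',426,170)): print(n,np.round(onz(s,u,v,.135)*1000,1))
tool(pos=(.45,.25,.26))
E
```

```text
tab in [455.1 330.8 135. ] [0.45529909 0.33166438 0.13198416]
tab out [418.2 317.8 135. ] [0.41832204 0.31912236 0.13029716]
tab top in s [466.  324.1 135. ]
tab out s [426.8 328.2 135. ]
at [144.5 607.5 238.8] F [-0.1  0.5 -0. ] grip 87.1 t 0.15
toolx ang 166.60717809928101 tilt [-6.67616016e-04 -1.53398456e-03 -9.99998601e-01]
slide total mm (tool axes) [-380.  -277.1  -20.9]
```

Run:
```python
from h import *
tool(pos=(.5,.22,.26),yaw=np.radians(187.9))
```

```text
at [144.5 607.5 238.8] F [-0.1  0.5 -0. ] grip 87.1 t 0.15
toolx ang 166.60717809928101 tilt [-6.67616016e-04 -1.53398456e-03 -9.99998601e-01]
slide total mm (tool axes) [-435.5 -294.7  -20.9]
twist deg -21.292821900718998
```

Request:
step_arm:
  slide:
    - [-31, -21, -1.5]
    - [-31, -21, -1.5]
    - [-31, -21, -1.5]
    - [-31, -21, -1.5]
    - [-31, -21, -1.5]
    - [-31, -21, -1.5]
    - [-31, -21, -1.5]
    - [-31, -21, -1.5]
    - [-31, -21, -1.5]
    - [-31, -21, -1.5]
    - [-31, -21, -1.5]
    - [-31, -21, -1.5]
    - [-31, -21, -1.5]
    - [-31, -21, -1.5]
    - [0, 0, 0]
    - [0, 0, 0]
    - [0, 0, 0]
    - [0, 0, 0]
    - [0, 0, 0]
  twist: [0, 0, 0, 0, 0, 0, 0, 0, 0, 0, 0, 0, 0, 0, -7.1, -7.1, -7.1, 0, 0]

```text
time: 1.73
position: [0.4987, 0.2213, 0.2603]
tool_rot: [-0.067, 0.998, -0.0, -0.0]
ft_force: [0.2, -0.7, -0.1]
grip_width: 0.0866
```

Run:
```python
from h import *
tool()
c=cam('wrist','w1.png'); np.savez('/tmp/w1.npz',**c); print(c['origin'])
```

```text
at [498.7 221.3 260.3] F [ 0.2 -0.7 -0.1] grip 86.6 t 1.73
toolx ang -172.28896013741192 tilt [-5.54963208e-04 -6.46886253e-05 -9.99999844e-01]
[0.41580579 0.21006722 0.40625716]
```

View pics/w1.png

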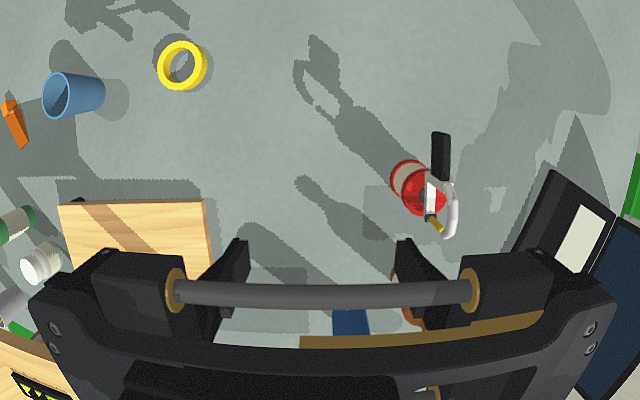

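Run:
```python
from h import *
c=dict(np.load('/tmp/w1.npz'))
a=cv2.resize(c['color'][120:250,370:480],None,fx=5,fy=4.6,interpolation=3); 
a=cv2.resize(c['color'][120:240,370:480],None,fx=5,fy=5,interpolation=3); cv2.imwrite('pics/w1c.png',a)
b=cv2.resize(c['color'][190:280,50:230],None,fx=4,fy=4,interpolation=3); cv2.imwrite('pics/w1f.png',b)
```

```text
(no output)
```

View pics/w1c.png

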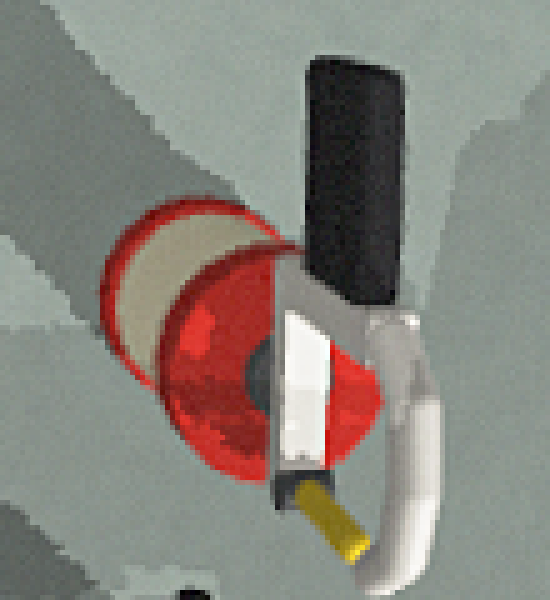

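View pics/w1f.png

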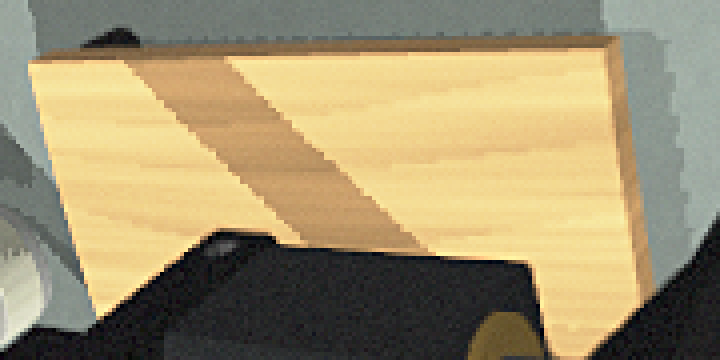

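Run:
```python
from h import *
c=dict(np.load('/tmp/w1.npz'))
f=lambda u,v,z: fonz(c,370+u/5,120+v/5,z)*1000
fo=f(405,73,.135);fi=f(400,304,.135);no=f(367,66,.135);bo=f(308,60,.101);bi=f(305,272,.101)
for n,p in zip('fo fi no bo bi'.split(),(fo,fi,no,bo,bi)): print(n,np.round(p,1))
for a,b in((fo,fi),(bo,bi)): d=b-a; print(np.linalg.norm(d[:2]),np.degrees(np.arctan2(d[1],d[0])))
print('thick',np.linalg.norm(fo-no))
# lantern lid circle z=80
g=c['color'].astype(int); 
print('hook tip',np.round(f(390,592,.155),1))
h=lambda u,v,z: fonz(c,50+u/4,190+v/4,z)*1000
FL=h(610,48,.0285);FR=h(30,62,.041);print('frame',FL,FR,np.linalg.norm((FL-FR)[:2]),np.degrees(np.arctan2(-(FL-FR)[0],(FL-FR)[1])))
m=((g[...,2]-g[...,1])>80)&(g[...,1]<60); m[:,:370]=0;m[:,480:]=0;m[:120]=0;m[240:]=0
P=[]
```

```text
fo [420.  330.9 135. ]
fi [463.3 339.7 135. ]
no [420.2 323.  135. ]
bo [422.  323.8 101. ]
bi [465.9 332.4 101. ]
44.190433580227726 11.553346311162354
44.64568036436718 11.007188878739557
thick 7.91146760684995
hook tip [514.2 343.2 155. ]
frame [555.5603415   66.54793771  28.5       ] [ 594.97550574 -211.39842619   41.        ] 280.727156469882 8.071214050023226
```

Run:
```python
from h import *
tool(pos=(.5,-.33,.26))
```

```text
at [498.6 221.5 260.4] F [ 0.1 -1.   0.1] grip 87.2 t 1.78
toolx ang -172.2597951275617 tilt [-4.14724323e-04 -5.53267167e-05 -9.99999912e-01]
slide total mm (tool axes) [ 7.290e+01 -5.466e+02  4.000e-01]
```

Request:
step_arm:
  slide:
    - [5, -38, 0]
    - [5, -38, 0]
    - [5, -38, 0]
    - [5, -38, 0]
    - [5, -38, 0]
    - [5, -38, 0]
    - [5, -38, 0]
    - [5, -38, 0]
    - [5, -38, 0]
    - [5, -38, 0]
    - [5, -38, 0]
    - [5, -38, 0]
    - [5, -38, 0]
    - [5, -38, 0]
    - [3, -15, 0]
    - [0, 0, 0]
    - [0, 0, 0]
  twist: [0, 0, 0, 0, 0, 0, 0, 0, 0, 0, 0, 0, 0, 0, 0, 0, 0]

```text
time: 3.2
position: [0.5014, -0.3303, 0.2601]
tool_rot: [-0.068, 0.998, 0.001, -0.0]
ft_force: [0.1, 1.3, 0.2]
grip_width: 0.0867
```

Run:
```python
from h import *
tool()
c=cam('wrist','w2.png'); np.savez('/tmp/w2.npz',**c); print(c['origin'])
```

```text
at [ 501.4 -330.3  260.1] F [0.1 1.3 0.2] grip 86.7 t 3.2
toolx ang -172.2513659955578 tilt [-6.93239536e-04  1.59417424e-03 -9.99998489e-01]
[ 0.41857167 -0.3418502   0.40600395]
```

View pics/w2.png

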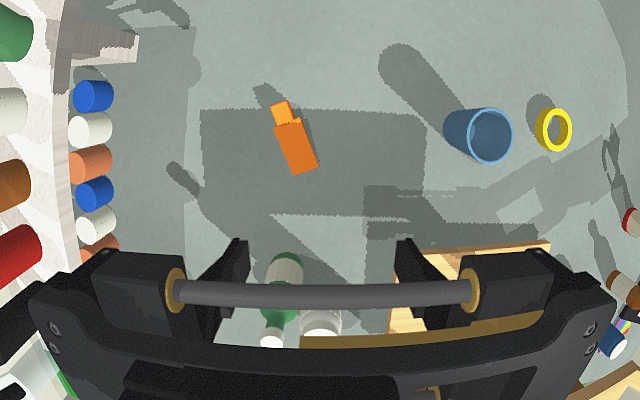

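Run:
```python
from h import *
c=dict(np.load('/tmp/w2.npz'))
a=cv2.resize(c['color'][90:185,255:335],None,fx=6,fy=6,interpolation=3); cv2.imwrite('pics/w2c.png',a)
```

```text
(no output)
```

View pics/w2c.png

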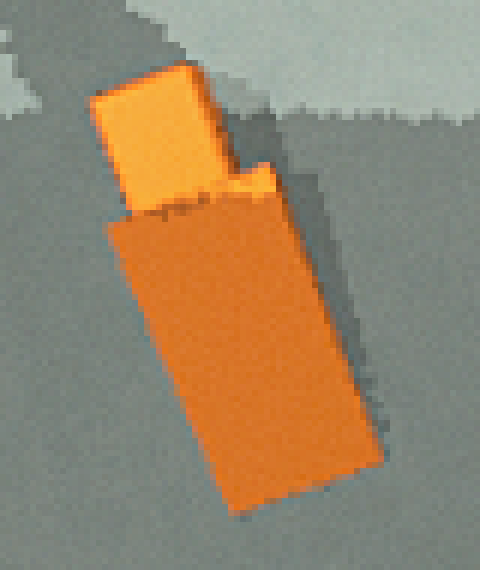

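Run:
```python
from h import *
c=dict(np.load('/tmp/w2.npz'))
f=lambda u,v,z: (fonz(c,255+u/6,90+v/6,z)*1000)[:2]
bl,br=f(92,100,.03),f(190,62,.03); tl,tr=f(232,515,.003),f(385,458,.003); rl,rr=f(108,225,.021),f(272,162,.021)
print(bl,br,np.linalg.norm(bl-br)); print(tl,tr,np.linalg.norm(tl-tr)); print(rl,rr,np.linalg.norm(rl-rr))
tm=(tl+tr)/2;bm=(bl+br)/2;rm=(rl+rr)/2
d=tm-bm; L=np.linalg.norm(d); print('L',L,'exp 96 yaw',np.degrees(np.arctan2(d[1],d[0])), 'edge yaw',[np.degrees(np.arctan2(-(a-b)[0],(a-b)[1]))  for a,b in((br,bl),(tr,tl),(rr,rl))])
u=d/L; print('origin est',bm+13*u,tm-83*u,rm-13*u)
o=np.append((bm+13*u+tm-83*u)/2000,.022)
tool(pos=np.append(o[:2],.10),yaw=np.arctan2(u[1],u[0])+np.pi)
```

```text
[ 425.1744838  -403.15785806] [ 415.40853247 -384.33903871] 21.201928379827923
[ 513.45321842 -366.49579427] [ 496.19333594 -334.42979572] 36.41609268069665
[ 450.95804989 -398.28936186] [ 433.99347142 -366.00670084] 36.468714335669155
L 94.96982555892343 exp 96 yaw 27.115339646775016 edge yaw [np.float64(27.426875843078147), np.float64(28.291855985334422), np.float64(27.72198187682344)]
origin est [ 431.86268868 -387.82326646] [ 430.94573987 -388.29280269] [ 430.90458011 -388.07321328]
at [ 501.4 -329.1  260.1] F [-0.1 -0.  -0.5] grip 87.0 t 3.25
toolx ang -172.14836537807926 tilt [-0.00101262  0.00202718 -0.99999743]
slide total mm (tool axes) [ 77.3 -49.2 160.1]
twist deg -19.263705024854218
```

Request:
step_arm:
  slide:
    - [0, 0, 0]
    - [0, 0, 0]
    - [0, 0, 0]
    - [30, -7, 30]
    - [30, -7, 35]
    - [29, -6, 35]
    - [0, 0, 35]
    - [0, 0, 35]
    - [0, 0, 10]
    - [0, 0, 0]
  twist: [-6.5, -6.5, -6.4, 0, 0, 0, 0, 0, 0, 0]

```text
time: 4.08
position: [0.4474, -0.3695, 0.0857]
tool_rot: [-0.221, 0.975, -0.005, -0.017]
ft_force: [-0.2, 0.2, 0.9]
grip_width: 0.0871
```

Run:
```python
from h import *
tool(pos=(.4312,-.388,.02),yaw=np.radians(207.4))
c=cam('wrist','w3.png')
```

```text
at [ 447.4 -369.5   85.7] F [-0.2  0.2  0.9] grip 87.1 t 4.08
toolx ang -154.45409563407182 tilt [-0.03050463 -0.01797245 -0.99937303]
slide total mm (tool axes) [20.2 -9.5 66.5]
twist deg -1.8540956340717893
```

View pics/w3.png

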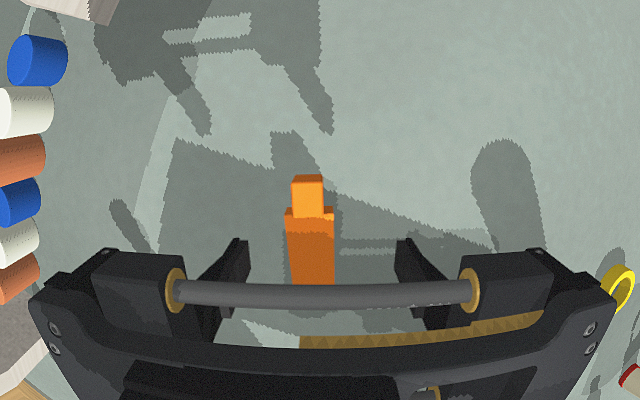

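Request:
step_arm:
  slide:
    - [0, 0, 0]
    - [0, 0, 0]
  twist: [0, 0]

```text
time: 4.3
position: [0.4502, -0.3737, 0.0906]
tool_rot: [-0.221, 0.975, -0.011, -0.014]
ft_force: [0.8, -0.1, -0.4]
grip_width: 0.0868
```

Run:
```python
from h import *
tool(pos=(.4312,-.388,.02),yaw=np.radians(207.4)); print(robot.get_obs()['q'])
```

```text
at [ 450.2 -373.7   90.6] F [ 0.8 -0.1 -0.4] grip 86.8 t 4.3
toolx ang -154.49156440413157 tilt [-0.02262603 -0.0275204  -0.99936514]
slide total mm (tool axes) [21.  -3.7 71.4]
twist deg -1.891564404131568
[-0.86616326  0.67941631  1.6522402  -0.04870002  0.80421469 -2.84872423]
```

Request:
step_arm:
  slide:
    - [0, 0, 0]
    - [0, 0, 0]
    - [0, 0, 0]
    - [0, 0, 0]
    - [0, 0, 0]
    - [0, 0, 0]
    - [0, 0, 0]
    - [0, 0, 0]
    - [0, 0, 0]
    - [0, 0, 0]
    - [0, 0, 0]
    - [0, 0, 0]
    - [0, 0, 0]
    - [0, 0, 0]
    - [0, 0, 0]
    - [0, 0, 0]
    - [0, 0, 0]
    - [0, 0, 0]
    - [0, 0, 0]
    - [0, 0, 0]
  twist: [7.1, 7.1, 7.1, 7.1, 7.1, 7.1, 7.1, 7.1, 7.1, 7.1, 7.1, 7.1, 7.1, 7.1, 7.1, 7.1, 7.1, 7.1, 7.1, 7.1]

```text
time: 5.97
position: [0.4498, -0.3738, 0.0906]
tool_rot: [0.852, 0.523, -0.017, 0.006]
ft_force: [0.4, -0.3, 0.0]
grip_width: 0.0869
```

Run:
```python
from h import *
tool(pos=(.4312,-.388,.02),yaw=np.radians(27.4)); print(robot.get_obs()['q'])
```

```text
at [ 449.8 -373.8   90.6] F [ 0.4 -0.3  0. ] grip 86.9 t 5.97
toolx ang 63.14508922130853 tilt [-0.02278356 -0.02738029 -0.99936541]
slide total mm (tool axes) [-18.6  -9.6  71.4]
twist deg 35.745089221308525
[-0.86682578  0.67926893  1.65261821 -0.04873713  0.80417062 -0.36426527]
```

Request:
step_arm:
  slide:
    - [0, 0, 0]
    - [0, 0, 0]
    - [0, 0, 0]
    - [0, 0, 0]
    - [0, 0, 0]
    - [0, 0, 0]
  twist: [7.1, 7.1, 7.1, 7.1, 7.1, 0.3]

```text
time: 6.47
position: [0.4497, -0.3738, 0.0905]
tool_rot: [0.971, 0.238, -0.014, 0.011]
ft_force: [-0.4, 0.2, 0.4]
grip_width: 0.0871
```

Run:
```python
from h import *
tool(pos=(.4312,-.388,.02),yaw=np.radians(27.4)); print(robot.get_obs()['q'])
```

```text
at [ 449.7 -373.8   90.5] F [-0.4  0.2  0.4] grip 87.1 t 6.47
toolx ang 27.541965445998226 tilt [-0.02288674 -0.0272339  -0.99936706]
slide total mm (tool axes) [-20.6   3.   71.2]
twist deg 0.14196544599821678
[-0.86691276  0.67951029  1.65269841 -0.04872091  0.8040241   0.25667516]
```

Request:
step_arm:
  slide:
    - [-10, 1.5, 10]
    - [-10.6, 1.5, 10]
    - [0, 0, 18]
    - [0, 0, 18]
    - [0, 0, 15]
    - [0, 0, 0]
    - [0, 0, 0]
  twist: [0, 0, 0, 0, 0, 0, 0]

```text
time: 7.05
position: [0.4285, -0.3874, 0.0179]
tool_rot: [0.971, 0.24, -0.016, 0.008]
ft_force: [-0.9, 1.0, 4.9]
grip_width: 0.087
```

Run:
```python
from h import *
tool(pos=(.4312,-.388,.02),yaw=np.radians(27.4))
c=cam('wrist','w4.png')
```

```text
at [ 428.5 -387.4   17.9] F [-0.9  1.   4.9] grip 87.0 t 7.05
toolx ang 27.745161551258168 tilt [-0.02703078 -0.02297536 -0.99937054]
slide total mm (tool axes) [ 2.   1.8 -2.2]
twist deg 0.3451615512581692
```

View pics/w4.png

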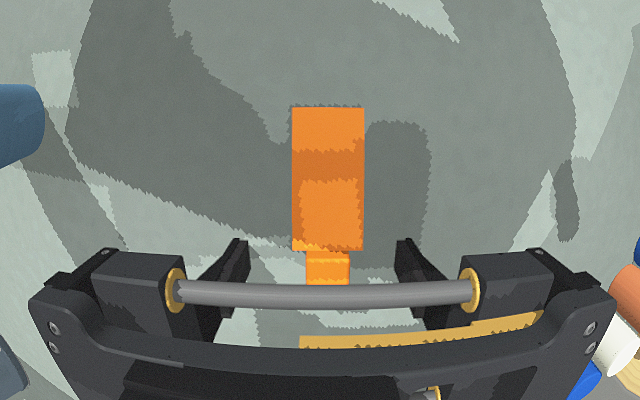

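Request:
step_arm:
  slide:
    - [2, 0, -3]
    - [0, 0, 0]
    - [0, 0, 0]
    - [0, 0, 0]
    - [0, 0, 0]
    - [0, 0, 0]
    - [0, 0, 0]
    - [0, 0, 0]
    - [0, 0, 0]
    - [0, 0, 0]
    - [0, 0, 0]
    - [0, 0, 0]
  twist: [0, 0, 0, 0, 0, 0, 0, 0, 0, 0, 0, 0]
  jaw: 5
  force: 50

```text
time: 8.1
position: [0.4318, -0.386, 0.021]
tool_rot: [0.971, 0.239, -0.015, 0.009]
ft_force: [0.5, -0.8, -0.1]
grip_width: 0.0218
```

Run:
```python
from h import *
tool(pos=(.42,-.32,.13))
```

```text
at [ 431.8 -386.    21. ] F [ 0.5 -0.8 -0.1] grip 21.8 t 8.1
toolx ang 27.66979578877448 tilt [-0.02555162 -0.02420231 -0.99938049]
slide total mm (tool axes) [  16.4  -62.9 -110.2]
```

Request:
step_arm:
  slide:
    - [0, 0, -35]
    - [0, 0, -35]
    - [0, 0, -35]
    - [0, 0, -35]
    - [0, 0, 0]
    - [0, 0, 0]
    - [0, 0, 0]
    - [0, 0, 0]
  twist: [0, 0, 0, 0, 6.5, 6.6, 6.6, 0]

```text
time: 8.77
position: [0.4353, -0.3823, 0.1611]
tool_rot: [0.997, 0.069, -0.014, 0.011]
ft_force: [0.4, 0.3, -0.2]
grip_width: 0.022
```

Run:
```python
from h import *
tool(pos=(.461,.0267,.160),yaw=np.radians(7.95))
```

```text
at [ 435.3 -382.3  161.1] F [ 0.4  0.3 -0.2] grip 22.0 t 8.77
toolx ang 7.849846684528503 tilt [-0.02555192 -0.02410566 -0.99938282]
slide total mm (tool axes) [  81.4 -401.6   -9.4]
twist deg -0.10015331547149726
```

Request:
step_arm:
  slide:
    - [7.4, -36.5, -0.9]
    - [7.4, -36.5, -0.9]
    - [7.4, -36.5, -0.9]
    - [7.4, -36.5, -0.9]
    - [7.4, -36.5, -0.9]
    - [7.4, -36.5, -0.8]
    - [7.4, -36.5, -0.8]
    - [7.4, -36.5, -0.8]
    - [7.4, -36.5, -0.8]
    - [7.4, -36.5, -0.8]
    - [7.4, -36.5, -0.8]
    - [0, 0, 0]
    - [0, 0, 0]
  twist: [0, 0, 0, 0, 0, 0, 0, 0, 0, 0, 0, 0, 0]

```text
time: 9.85
position: [0.4599, 0.0284, 0.1595]
tool_rot: [0.997, 0.073, -0.014, 0.011]
ft_force: [-0.6, -0.9, -0.4]
grip_width: 0.0217
```

Run:
```python
from h import *
tool(pos=(.461,.0267,.022),yaw=np.radians(7.95))
c=cam('wrist','w5.png');s=cam('scene','s5.png')
```

```text
at [459.9  28.4 159.5] F [-0.6 -0.9 -0.4] grip 21.7 t 9.85
toolx ang 8.383185580140372 tilt [-0.02627976 -0.02416318 -0.99936255]
slide total mm (tool axes) [  4.9  -0.9 137.4]
twist deg 0.4331855801403719
```

View pics/w5.png

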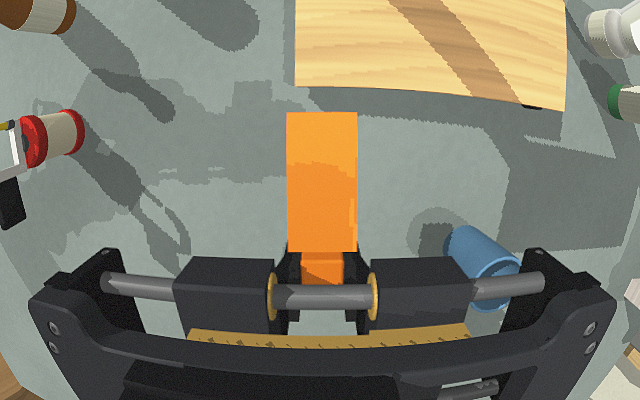

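View pics/s5.png

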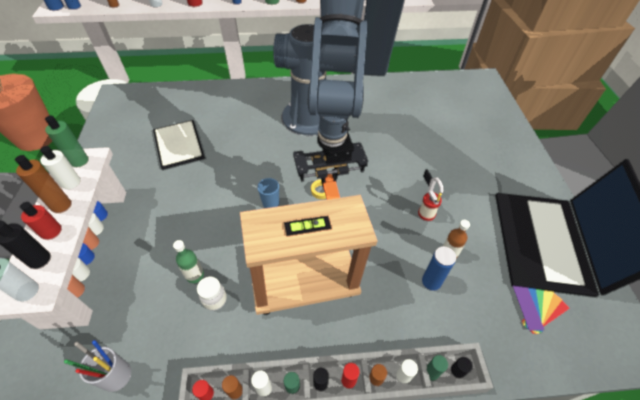

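Run:
```python
from h import *
c=dict(np.load('/tmp/top0.npz'));s=dict(np.load('/tmp/scene0.npz'))
print('tape',onz(c,310,259.5,.022),onz(s,321,189,.022)); print('tumbler top',onz(c,362.5,243.5,.09))
```

```text
tape [0.37082171 0.01107164 0.022     ] [0.38480589 0.01744025 0.022     ]
tumbler top [ 0.41817037 -0.15217512  0.09      ]
```

Request:
step_arm:
  slide:
    - [1.5, -0.3, 35]
    - [1.5, -0.3, 35]
    - [1.5, -0.3, 35]
    - [0, 0, 25]
    - [0, 0, 7]
    - [0, 0, 0]
    - [0, 0, 0]
  twist: [0.4, 0, 0, 0, 0, 0, 0]

```text
time: 10.53
position: [0.4615, 0.0231, 0.0226]
tool_rot: [0.998, 0.065, -0.014, 0.011]
ft_force: [-0.1, -0.1, -0.6]
grip_width: 0.0218
```

Run:
```python
from h import *
tool(pos=(.5323,.0367,.021),yaw=np.radians(7.95))
c=cam('wrist','w6.png');s=cam('scene','s6.png');t=cam('top','t6.png')
```

```text
at [461.5  23.1  22.6] F [-0.1 -0.1 -0.6] grip 21.8 t 10.53
toolx ang 7.445999972997592 tilt [-0.02592551 -0.02403898 -0.9993748 ]
slide total mm (tool axes) [72.  -4.3 -0.5]
twist deg -0.5040000270024098
```

View pics/w6.png

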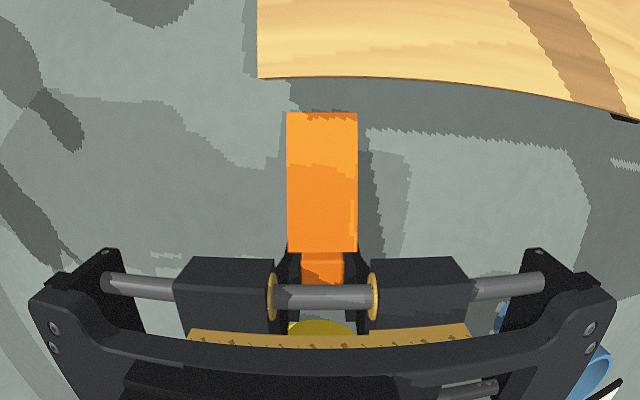

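View pics/t6.png

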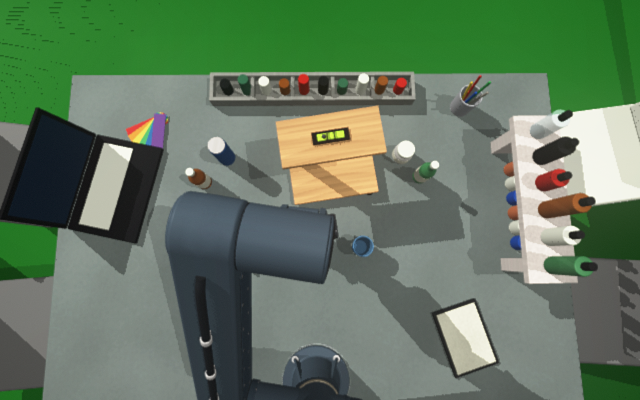

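Run:
```python
from h import *
c=robot.camera('wrist')
o=robot.get_obs()['position']*1000
FL=fonz(c,257,78.5,.0285)*1000; tl,tr=fonz(c,287,113,.003)*1000,fonz(c,357,113,.003)*1000
print(FL,tl,tr)
th=np.radians(7.95); x=np.array([np.cos(th),np.sin(th)]); y=np.array([-x[1],x[0]])
t=(tl+tr)[:2]/2
print('tip->FL in frame',(FL[:2]-t)@x,(FL[:2]-t)@y, 'tip yaw',np.degrees(np.arctan2(-(tl-tr)[0],(tl-tr)[1])))
print('tip-TCP',(t-o[:2])@x,(t-o[:2])@y)
```

```text
[555.68209185  64.86915675  28.5       ] [540.10839887  51.9073438    3.        ] [544.86195373  15.54509086   3.        ]
tip->FL in frame 17.37742683392693 29.01837852900728 tip yaw 7.447911321536791
tip-TCP 81.27243931853022 -1.4492451842901644
```

Request:
step_arm:
  slide:
    - [6, -1.5, 0]
    - [7, -1.5, 0]
    - [7, -1.3, 0]
    - [8, 0, 0]
    - [8, 0, 0]
    - [8, 0, 0]
    - [0, 0, 0]
    - [0, 0, 0]
    - [0, 0, 0]
  twist: [-0.3, 0, 0, 0, 0, 0, 0, 0, 0]

```text
time: 11.48
position: [0.4989, 0.0357, 0.0209]
tool_rot: [0.997, 0.069, -0.02, 0.01]
ft_force: [-8.8, -0.4, 4.6]
grip_width: 0.022
```

```bash
cat >> h.py <<'E'
def level(tag):
    out=[]
    for n,roi in(('scene',(205,250,270,345)),('top',(115,155,295,365))):
        c=robot.camera(n); a=c['color'][roi[0]:roi[1],roi[2]:roi[3]]
        out.append(cv2.resize(a,(600,int(600*a.shape[0]/a.shape[1])),interpolation=3))
        if n=='scene': cv2.imwrite('pics/s_%s.png'%tag,c['color'])
    cv2.imwrite('pics/lev_%s.png'%tag,np.vstack(out))
E
python3 - <<'E'
from h import *
tool(pos=(.5323,.0367,.021),yaw=np.radians(7.95)); level('a')
E
```

```text
at [498.9  35.7  20.9] F [-8.8 -0.4  4.6] grip 22.0 t 11.48
toolx ang 7.9399046195751435 tilt [-0.03815092 -0.02314667 -0.99900387]
slide total mm (tool axes) [33.2  3.6 -1.4]
twist deg -0.01009538042486657
```

View pics/lev_a.png

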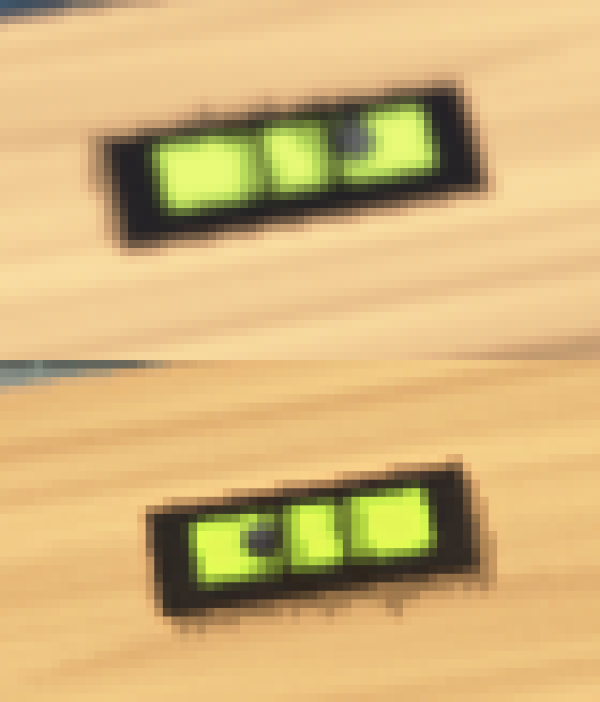

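Request:
step_arm:
  slide:
    - [3, 0.2, 0]
    - [3, 0.2, 0]
    - [3, 0.2, 0]
    - [3, 0.2, 0]
    - [3, 0.2, 0]
    - [3, 0.2, 0]
    - [0, 0, 0]
    - [0, 0, 0]
    - [0, 0, 0]
  twist: [0, 0, 0, 0, 0, 0, 0, 0, 0]

```text
time: 12.33
position: [0.5135, 0.0372, 0.0208]
tool_rot: [0.997, 0.069, -0.023, 0.01]
ft_force: [-13.9, -2.9, 11.9]
grip_width: 0.0214
```

Run:
```python
from h import *
tool(pos=(.5323,.0367,.021),yaw=np.radians(7.95)); level('b')
```

```text
at [513.5  37.2  20.8] F [-13.9  -2.9  11.9] grip 21.4 t 12.33
toolx ang 7.9500246846894305 tilt [-0.04481111 -0.02284094 -0.99873433]
slide total mm (tool axes) [18.5  3.1 -1. ]
twist deg 2.46846894239494e-05
```

View pics/lev_b.png

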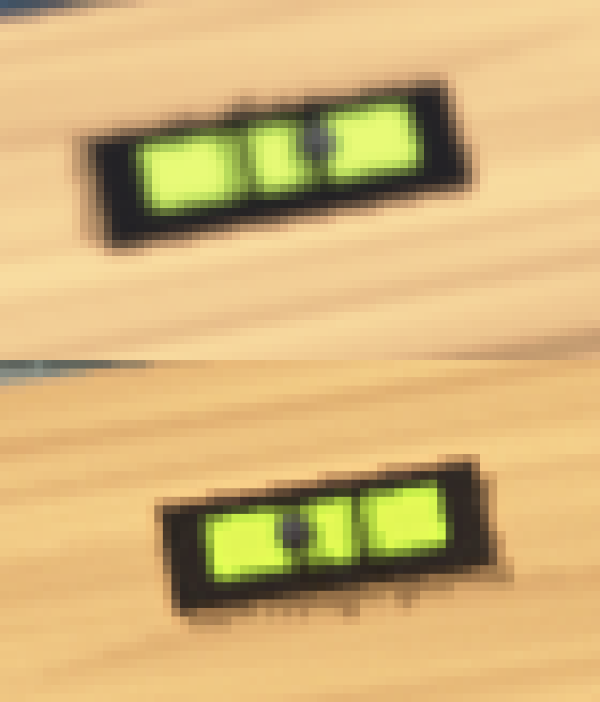

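View pics/s_b.png

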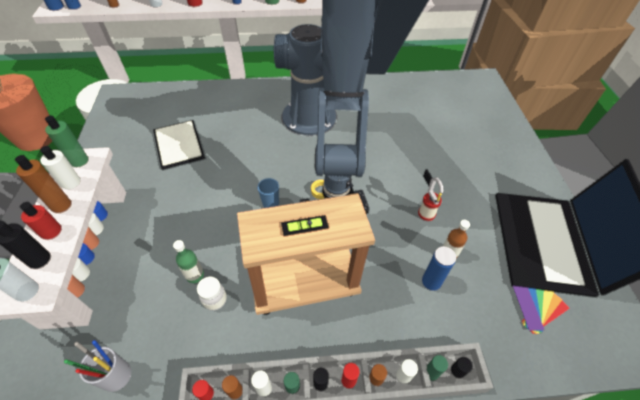

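Request:
step_arm:
  slide:
    - [3, 0.2, 0]
    - [3, 0.2, 0]
    - [3, 0.2, 0]
    - [3, 0.2, 0]
    - [3, 0.2, 0]
    - [1, 0, 0]
    - [0, 0, 0]
    - [0, 0, 0]
    - [0, 0, 0]
    - [0, 0, 0]
  twist: [0, 0, 0, 0, 0, 0, 0, 0, 0, 0]

```text
time: 13.27
position: [0.5268, 0.0385, 0.0207]
tool_rot: [0.997, 0.069, -0.026, 0.009]
ft_force: [-18.0, -2.2, 18.8]
grip_width: 0.0219
```

Run:
```python
from h import *
tool(pos=(.5323,.0367,.021),yaw=np.radians(7.95)); level('c')
```

```text
at [526.8  38.5  20.7] F [-18.   -2.2  18.8] grip 21.9 t 13.27
toolx ang 7.941951038824096 tilt [-0.05048203 -0.02254906 -0.99847038]
slide total mm (tool axes) [ 5.1  2.5 -0.6]
twist deg -0.00804896117590523
```

View pics/lev_c.png

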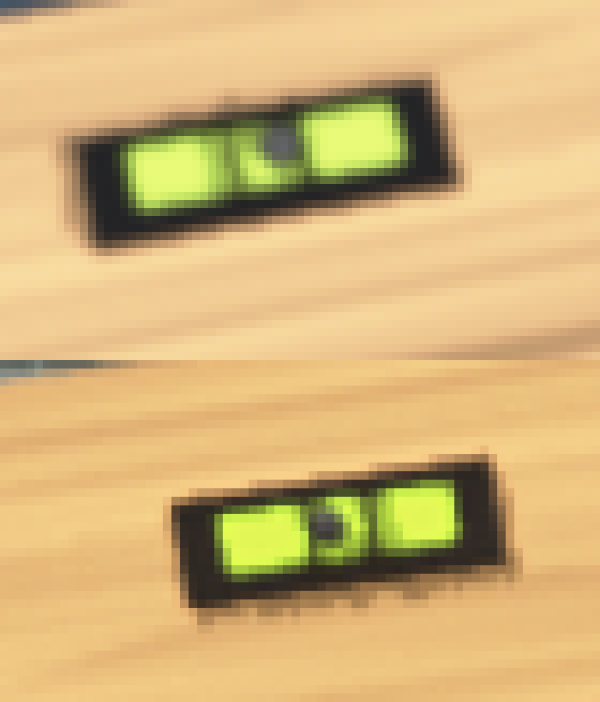

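Request:
step_arm:
  slide:
    - [2.5, 0.2, 0]
    - [2.5, 0.2, 0]
    - [2.5, 0.2, 0]
    - [2.5, 0.2, 0]
    - [0, 0, 0]
    - [0, 0, 0]
    - [0, 0, 0]
    - [0, 0, 0]
    - [0, 0, 0]
    - [0, 0, 0]
  twist: [0, 0, 0, 0, 0, 0, 0, 0, 0, 0]

```text
time: 14.2
position: [0.5355, 0.0394, 0.0206]
tool_rot: [0.997, 0.069, -0.027, 0.009]
ft_force: [-19.2, -1.7, 21.1]
grip_width: 0.0216
```

Run:
```python
from h import *
tool(pos=(.5323,.0367,.021),yaw=np.radians(7.95)); level('d')
```

```text
at [535.5  39.4  20.6] F [-19.2  -1.7  21.1] grip 21.6 t 14.2
toolx ang 7.9397788646595675 tilt [-0.05350905 -0.02215834 -0.99832149]
slide total mm (tool axes) [-3.5  2.2 -0.2]
twist deg -0.01022113534042124
```

View pics/lev_d.png

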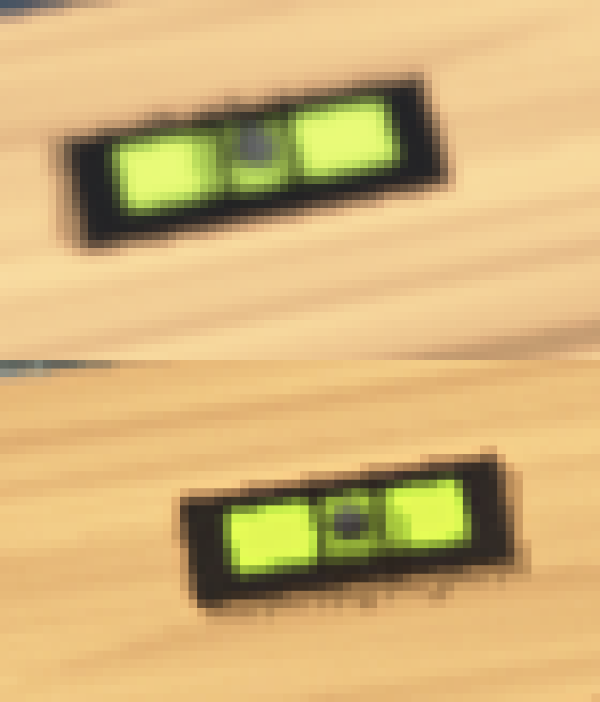

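Request:
step_arm:
  slide:
    - [-1.5, 0, 0]
    - [-1.5, 0, 0]
    - [-1, 0, 0]
    - [0, 0, 0]
    - [0, 0, 0]
  twist: [0, 0, 0, 0, 0]

```text
time: 14.72
position: [0.5354, 0.0393, 0.0206]
tool_rot: [0.997, 0.069, -0.023, 0.009]
ft_force: [-14.0, 2.8, 16.5]
grip_width: 0.0218
```

Request:
step_arm:
  slide:
    - [-3, 0, -1]
    - [-3, 0, -1]
    - [0, 0, 0]
    - [0, 0, 0]
  twist: [0, 0, 0, 0]

```text
time: 15.05
position: [0.536, 0.0374, 0.0213]
tool_rot: [0.997, 0.069, -0.017, 0.01]
ft_force: [-4.9, 2.6, -5.9]
grip_width: 0.0217
```

Request:
step_arm:
  slide:
    - [-3, 0, 0.5]
    - [0, 0, 0]
    - [0, 0, 0]
  twist: [0, 0, 0]

```text
time: 15.3
position: [0.5357, 0.0362, 0.0217]
tool_rot: [0.997, 0.069, -0.014, 0.011]
ft_force: [-1.7, 2.6, -6.5]
grip_width: 0.0217
```

Run:
```python
from h import *
tool(); level('e')
```

```text
at [535.7  36.2  21.7] F [-1.7  2.6 -6.5] grip 21.7 t 15.3
toolx ang 7.850564116122332 tilt [-0.02550557 -0.02391131 -0.99938867]
```

View pics/lev_e.png

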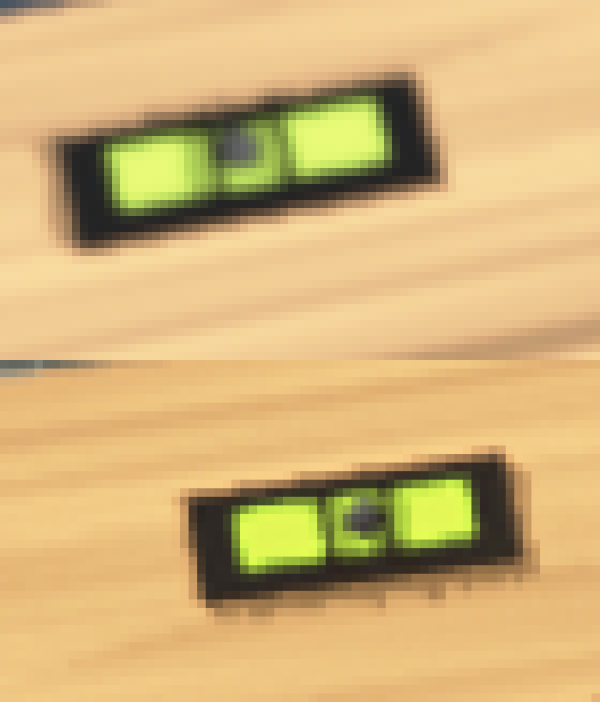

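Request:
step_arm:
  slide:
    - [0, 0, 0.7]
    - [0, 0, 0]
    - [0, 0, 0]
  twist: [0, 0, 0]

```text
time: 15.65
position: [0.5357, 0.0362, 0.0213]
tool_rot: [0.997, 0.069, -0.013, 0.011]
ft_force: [-1.2, 3.2, -6.2]
grip_width: 0.0216
```

Request:
step_arm:
  slide:
    - [0, 0, 0]
    - [0, 0, 0]
    - [0, 0, 0]
    - [0, 0, 0]
    - [0, 0, 0]
    - [0, 0, 0]
    - [0, 0, 0]
  twist: [0, 0, 0, 0, 0, 0, 0]
  jaw: 50

```text
time: 16.23
position: [0.5359, 0.036, 0.0215]
tool_rot: [0.997, 0.069, -0.013, 0.011]
ft_force: [-0.6, -0.0, 0.8]
grip_width: 0.0495
```

Run:
```python
from h import *
tool(); level('f')
```

```text
at [535.9  36.   21.5] F [-0.6 -0.   0.8] grip 49.5 t 16.23
toolx ang 7.850992727813885 tilt [-0.02442043 -0.02424883 -0.99940764]
```

View pics/lev_f.png

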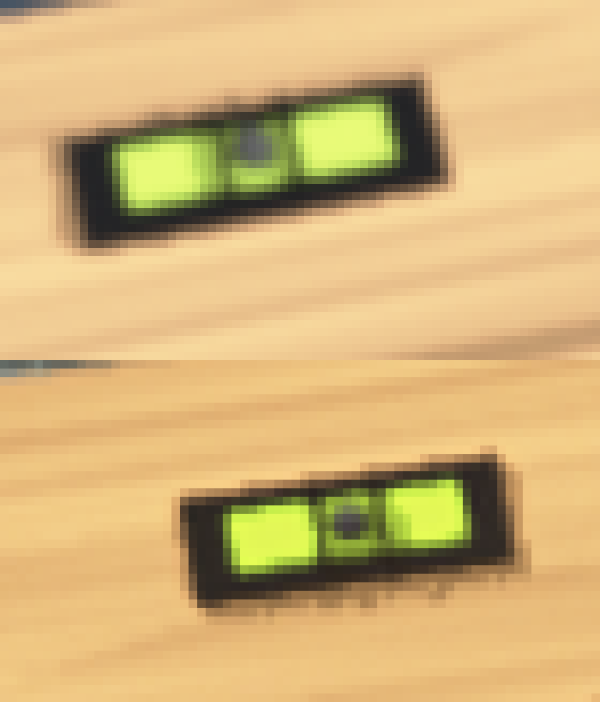

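Request:
step_arm:
  slide:
    - [-25, 0, -0.5]
    - [-25, 0, -0.5]
    - [-25, 0, -1]
    - [0, 0, -38]
    - [0, 0, -38]
    - [0, 0, -38]
    - [0, 0, -38]
    - [0, 0, -38]
    - [0, 0, -38]
    - [10, 38, 0]
    - [10, 38, 0]
    - [10, 38, 0]
    - [10, 38, 0]
    - [0, 0, 0]
  twist: [0, 0, 0, 0, 0, 0, 0, 0, 0, 0, 0, 0, 0, 0]

```text
time: 17.5
position: [0.5313, -0.1205, 0.2559]
tool_rot: [0.998, 0.066, -0.011, 0.014]
ft_force: [0.8, -0.1, -0.9]
grip_width: 0.0499
```

Request:
step_arm:
  slide:
    - [0, 0, 0]
    - [0, 0, 0]
    - [0, 0, 0]
    - [0, 0, 0]
    - [0, 0, 0]
    - [0, 0, 0]
    - [0, 0, 0]
    - [0, 0, 0]
    - [0, 0, 0]
    - [0, 0, 0]
    - [0, 0, 0]
    - [0, 0, 0]
    - [0, 0, 0]
    - [0, 0, 0]
    - [0, 0, 0]
  twist: [-7, -7, -7, -7, -7, -7, -7, -7, -7, -7, -7, -7, -6, 0, 0]

```text
time: 18.75
position: [0.5272, -0.1134, 0.2551]
tool_rot: [0.658, 0.753, -0.018, -0.002]
ft_force: [0.3, 0.3, 0.5]
grip_width: 0.05
```

Run:
```python
from h import *
tool(); 
c=cam('wrist','w7.png'); np.savez('/tmp/w7.npz',**c)
print(c['origin'],fproj(c,(.668,-.0605,.215)),robot.get_obs()['q'])
```

```text
at [ 527.2 -113.4  255.1] F [0.3 0.3 0.5] grip 50.0 t 18.75
toolx ang 97.7351060561941 tilt [-0.02596747 -0.02389879 -0.99937708]
[ 0.52014104 -0.02647506  0.39915354] (np.float64(527.8952810220826), np.float64(192.12897972806363)) [-0.40165413  0.40151765  1.61577349 -0.0353908   1.13900217 -0.52145474]
```

View pics/w7.png

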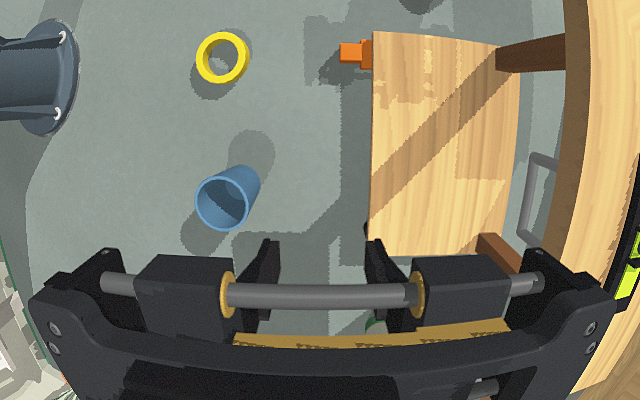

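Request:
step_arm:
  slide:
    - [0, 0, 25]
    - [0, 0, 25]
    - [0, 0, 25]
    - [0, 0, 0]
    - [0, 0, 0]
  twist: [0, 0, 0, 0, 0]

```text
time: 19.22
position: [0.5247, -0.1151, 0.1794]
tool_rot: [0.657, 0.753, -0.018, -0.003]
ft_force: [0.7, -0.0, -0.4]
grip_width: 0.05
```

Run:
```python
from h import *
tool(); 
c=cam('wrist','w8.png'); np.savez('/tmp/w8.npz',**c)
p=fproj(c,(.668,-.0605,.215)); print(c['origin'],p)
d=dict(np.load('/tmp/w7.npz'))
a=cv2.resize(d['color'][130:260,500:600],None,fx=4,fy=4,interpolation=3)
b=cv2.resize(c['color'][130:260,500:600],None,fx=4,fy=4,interpolation=3)
cv2.imwrite('pics/eye2.png',np.hstack([a,b]))
```

```text
at [ 524.7 -115.1  179.4] F [ 0.7 -0.  -0.4] grip 50.0 t 19.22
toolx ang 97.81667566997241 tilt [-0.02868204 -0.02271527 -0.99933045]
[ 0.51792304 -0.0283642   0.3236145 ] (np.float64(602.3924168964925), np.float64(232.8658386531813))
```

View pics/eye2.png

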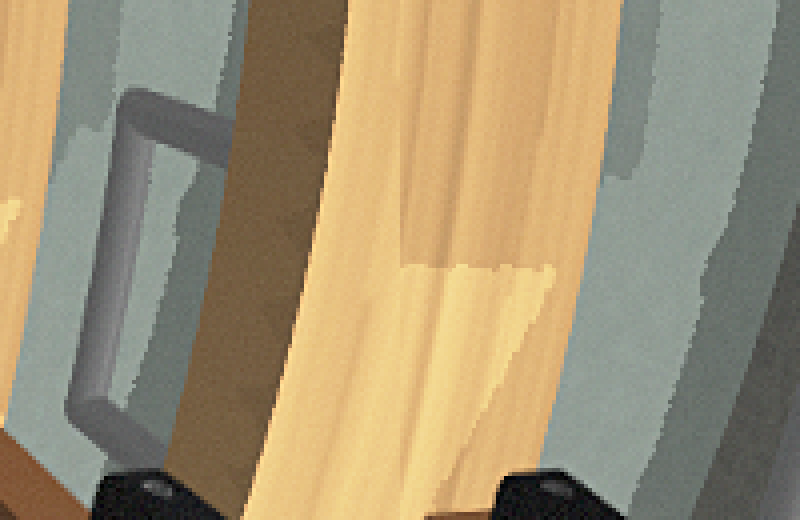

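View pics/w8.png

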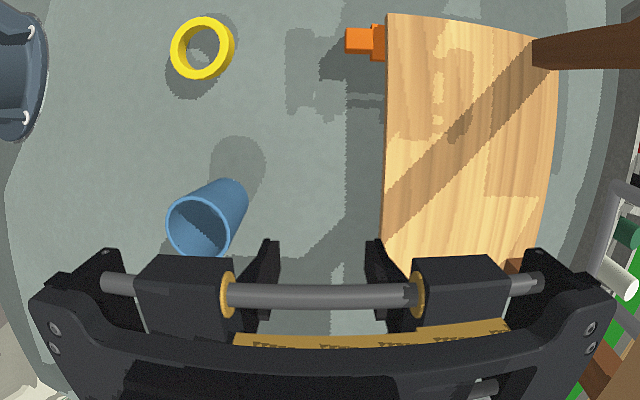

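Run:
```python
from h import *
c=dict(np.load('/tmp/w8.npz'))
a=cv2.resize(c['color'][160:310,560:640],None,fx=4,fy=4,interpolation=3); cv2.imwrite('pics/eye8.png',a)
```

```text
(no output)
```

View pics/eye8.png

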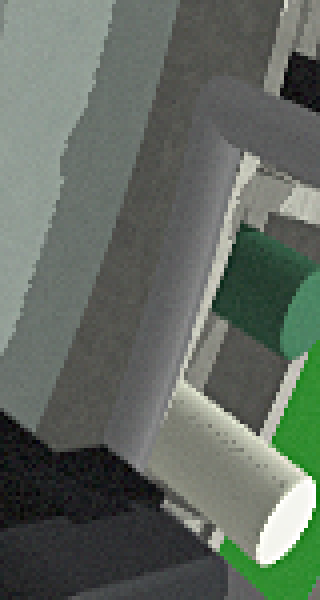

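Run:
```python
from h import *
c7=dict(np.load('/tmp/w7.npz'));c8=dict(np.load('/tmp/w8.npz'))
th=.1388;y=np.array([-np.sin(th),np.cos(th),0])
for s in(28,0,-28):
    p=np.array([.668,-.0605,.215])+y*s/1000
    print(s,'v7 crop',(np.array(fproj(c7,p))-[500,130])*4,'v8 crop',(np.array(fproj(c8,p))-[560,160])*4)
def tri(a,b):
    o1,d1=c7['origin'],fpt(c7,500+a[0]/4,130+a[1]/4);o2,d2=c8['origin'],fpt(c8,560+b[0]/4,160+b[1]/4)
    t=np.linalg.lstsq(np.array([d1,-d2]).T,o2-o1,rcond=None)[0]
    return (o1+t[0]*d1)*1000,(o2+t[1]*d2)*1000
print(tri((135,105),(213,104)))
# intersect plane containing bar in view 8 with mid ray in view7
n=np.cross(fpt(c8,560+213/4,160+104/4),fpt(c8,560+128/4,160+440/4))
for uv in((135,105),(112,255),(86,405)):
    d=fpt(c7,500+uv[0]/4,130+uv[1]/4); t=(c8['origin']-c7['origin'])@n/(d@n); print(np.round((c7['origin']+t*d)*1000,1))
```

```text
28 v7 crop [134.74111519  94.69340449] v8 crop [219.07089045  86.46857979]
0 v7 crop [111.58112409 248.51591891] v8 crop [169.56966759 291.46335461]
-28 v7 crop [ 82.56808337 392.9853464 ] v8 crop [108.62899281 475.16576914]
(array([665.98799527, -34.58344956, 213.4101059 ]), array([665.96515792, -35.25781879, 213.42161256]))
[666.2 -34.6 213.2]
[668.2 -61.6 215.4]
[673.1 -90.2 215.8]
```

Request:
step_arm:
  slide:
    - [0, 0, -25]
    - [0, 0, -25]
    - [0, 0, -25]
    - [0, 0, 0]
    - [0, 0, 0]
    - [0, 0, 0]
    - [0, 0, 0]
    - [0, 0, 0]
    - [0, 0, 0]
    - [0, 0, 0]
    - [0, 0, 0]
    - [0, 0, 0]
    - [0, 0, 0]
    - [0, 0, 0]
    - [0, 0, 0]
  twist: [-7.1, -7.1, -7.1, -7.1, -7.1, -7.1, -7.1, -7.1, -7.1, -7.1, -7.1, -7.1, -7.1, -1.2, 0]
  jaw: 60

```text
time: 20.52
position: [0.5282, -0.1138, 0.2569]
tool_rot: [-0.098, 0.995, -0.011, -0.012]
ft_force: [-0.3, -0.0, -0.4]
grip_width: 0.06
```

Run:
```python
from h import *
tool(pos=(.46,.29,.235),yaw=np.radians(191.3))
```

```text
at [ 528.2 -113.8  256.9] F [-0.3 -0.  -0.4] grip 60.0 t 20.52
toolx ang -168.77877776940352 tilt [-0.02259544 -0.02524859 -0.99942581]
slide total mm (tool axes) [-12.3 409.7  13.2]
twist deg -0.07877776940357482
```

Request:
step_arm:
  slide:
    - [-2, 37, 0]
    - [-2, 37, 0]
    - [-2, 37, 0]
    - [-2, 37, 0]
    - [-2, 37, 0]
    - [-2, 37, 0]
    - [-2, 37, 0]
    - [-2, 37, 0]
    - [-2, 37, 0]
    - [-2, 37, 0]
    - [-2, 37, 0]
    - [0, 0, 0]
    - [0, 0, 0]
  twist: [0, 0, 0, 0, 0, 0, 0, 0, 0, 0, 0, 0, 0]

```text
time: 21.6
position: [0.4683, 0.2916, 0.2477]
tool_rot: [-0.1, 0.995, -0.011, -0.013]
ft_force: [0.2, -0.4, 0.3]
grip_width: 0.06
```

Run:
```python
from h import *
tool()
c=cam('wrist','w9.png'); np.savez('/tmp/w9.npz',**c);print(c['origin'])
```

```text
at [468.3 291.6 247.7] F [ 0.2 -0.4  0.3] grip 60.0 t 21.6
toolx ang -168.5418984512635 tilt [-0.02405652 -0.02376854 -0.99942801]
[0.3898158  0.27834339 0.3958544 ]
```

View pics/w9.png

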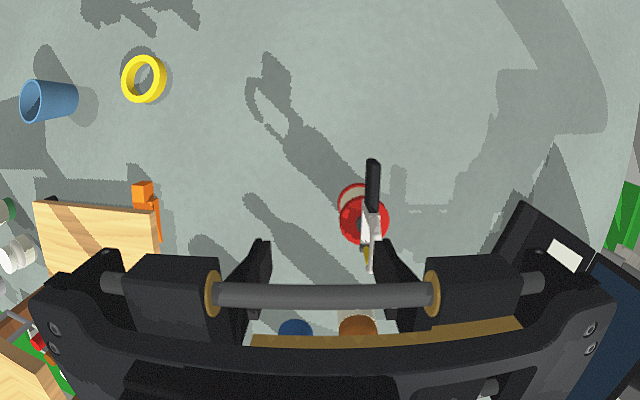

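Run:
```python
from h import *
c=dict(np.load('/tmp/w9.npz'))
a=cv2.resize(c['color'][150:280,325:405],None,fx=6,fy=4.6,interpolation=3)
a=cv2.resize(c['color'][150:245,325:405],None,fx=6,fy=6,interpolation=3); cv2.imwrite('pics/w9c.png',a)
```

```text
(no output)
```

View pics/w9c.png

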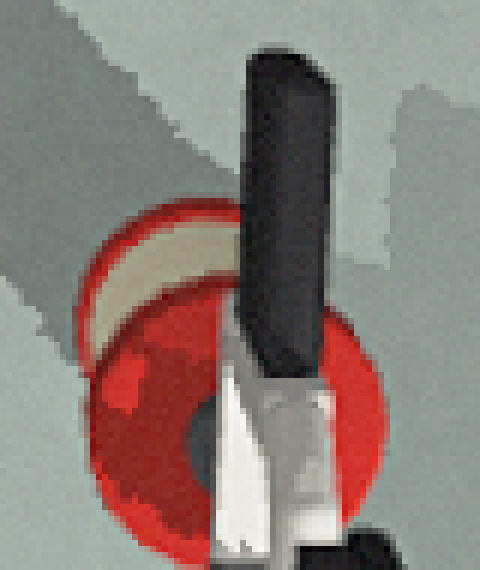

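Run:
```python
from h import *
c=dict(np.load('/tmp/w9.npz'))
f=lambda u,v,z:(fonz(c,325+u/6,150+v/6,z)*1000)[:2]
ol,orr=f(285,75,.135),f(332,84,.135); il,ir=f(268,376,.135),f(320,376,.135); bl=f(249,55,.101)
print(ol,orr,np.linalg.norm(ol-orr)); print(il,ir,np.linalg.norm(il-ir)); print('bottom outer',bl)
om=(ol+orr)/2; im=(il+ir)/2; d=im-om; print('outer',om,'inner',im,'len',np.linalg.norm(d),'yaw',np.degrees(np.arctan2(d[1],d[0])))
e=ir-orr; print('right edge yaw',np.degrees(np.arctan2(e[1],e[0])))
# body lid circle
g=c['color'].astype(int); m=(g[...,2]>110)&(g[...,1]<70)
m[:, :325]=0;m[:,405:]=0;m[:150]=0;m[260:]=0
lab=[(92,430),(388,420),(100,380),(380,370)]
L=f(92,425,.08);Rr=f(389,420,.08);print('lid L/R',L,Rr,(L+Rr)/2,np.linalg.norm(L-Rr))
```

```text
[420.59466368 323.67033297] [420.3857827  330.63110269] 6.963903102115675
[464.81882325 331.88664792] [463.24096348 339.5702824 ] 7.843970948026074
bottom outer [422.69423299 323.11714776]
outer [420.49022319 327.15071783] inner [464.02989337 335.72846516] len 44.37657747453575 yaw 11.145108876168285
right edge yaw 11.782404882612232
lid L/R [496.11366692 314.14261551] [484.31239179 367.19802671] [490.21302936 340.67032111] 54.35206299806657
```

Run:
```python
from h import *
tool(pos=(.4224,.3275,.117),yaw=np.radians(191.4))
```

```text
at [468.6 290.2 247.5] F [-0.4  0.  -0.2] grip 59.9 t 21.65
toolx ang -168.63270996832256 tilt [-0.02458507 -0.02431916 -0.9994019 ]
slide total mm (tool axes) [ 34.1  48.2 130.7]
twist deg -0.032709968322618195
```

Request:
step_arm:
  slide:
    - [17, 24, 0]
    - [17, 24, 0]
    - [0, 0, 25]
    - [0, 0, 25]
    - [0, 0, 25]
    - [0, 0, 20]
    - [0, 0, 0]
    - [0, 0, 0]
  twist: [0, 0, 0, 0, 0, 0, 0, 0]

```text
time: 22.32
position: [0.4236, 0.3263, 0.1519]
tool_rot: [-0.098, 0.995, -0.011, -0.015]
ft_force: [0.3, 0.2, -0.0]
grip_width: 0.0595
```

Run:
```python
from h import *
tool(pos=(.4224,.3275,.117),yaw=np.radians(191.4))
c=cam('wrist','w10.png'); np.savez('/tmp/w10.npz',**c)
```

```text
at [423.6 326.3 151.9] F [ 0.3  0.2 -0. ] grip 59.5 t 22.32
toolx ang -168.8133478167215 tilt [-0.02754941 -0.02515164 -0.99930397]
slide total mm (tool axes) [-0.2  2.1 34.9]
twist deg -0.21334781672152264
```

View pics/w10.png

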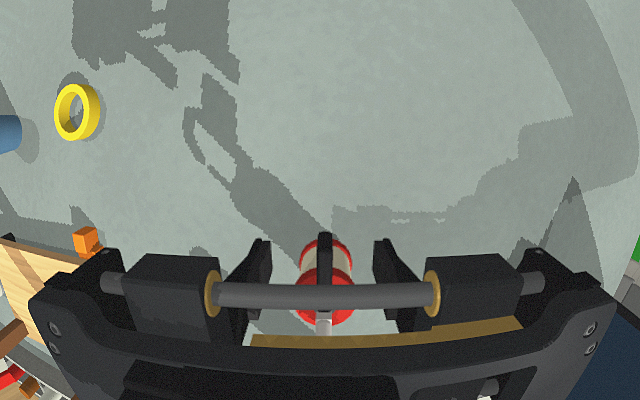

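Run:
```python
from h import *
c=dict(np.load('/tmp/w10.npz'))
cv2.imwrite('pics/w10c.png',cv2.resize(c['color'][215:290,280:370],None,fx=6,fy=6,interpolation=3))
print(fonz(c,325,235,.135)*1000)
```

```text
[410.87464548 325.02446087 135.        ]
```

View pics/w10c.png

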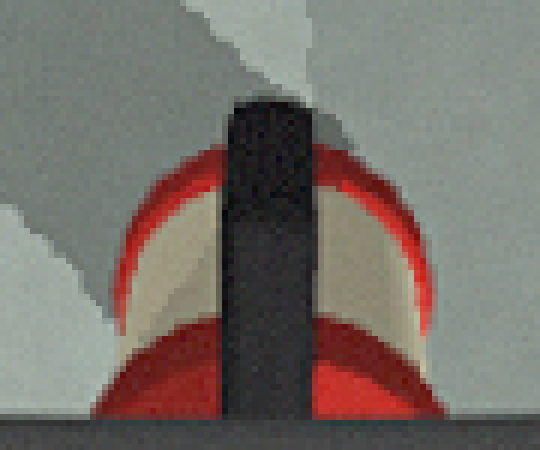

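Run:
```python
from h import *
c=dict(np.load('/tmp/w10.npz'))
for u,v,z in((270,101,.101),(268,213,.135)): print(fonz(c,280+u/6,215+v/6,z)*1000)
l,r=fonz(c,280+224/6,215+215/6,.135)*1000,fonz(c,280+312/6,215+215/6,.135)*1000; print(l,r,np.linalg.norm(l-r),(l+r)/2)
```

```text
[421.99124346 326.90799803 101.        ]
[420.53194225 326.77314255 135.        ]
[421.61798903 322.60744167 135.        ] [419.88081804 331.02389229 135.        ] 8.593858507819254 [420.74940353 326.81566698 135.        ]
```

Request:
step_arm:
  slide:
    - [-1, 1.5, 12]
    - [0, 0, 12]
    - [0, 0, 11]
    - [0, 0, 0]
    - [0, 0, 0]
  twist: [-0.2, 0, 0, 0, 0]

```text
time: 22.78
position: [0.4242, 0.3285, 0.1184]
tool_rot: [-0.1, 0.995, -0.01, -0.013]
ft_force: [-0.2, 0.2, 1.5]
grip_width: 0.0598
```

Request:
step_arm:
  slide:
    - [0, 0, 0]
    - [0, 0, 0]
    - [0, 0, 0]
    - [0, 0, 0]
    - [0, 0, 0]
    - [0, 0, 0]
    - [0, 0, 0]
    - [0, 0, 0]
    - [0, 0, 0]
    - [0, 0, 0]
  twist: [0, 0, 0, 0, 0, 0, 0, 0, 0, 0]
  jaw: 2
  force: 45

```text
time: 23.62
position: [0.4233, 0.3287, 0.1172]
tool_rot: [-0.101, 0.995, -0.011, -0.014]
ft_force: [-0.1, 0.5, 0.7]
grip_width: 0.01
```

Run:
```python
from h import *
tool()
c=cam('scene','s11.png');c=cam('wrist','w11.png')
s=cv2.imread('pics/s11.png'); cv2.imwrite('pics/s11c.png',cv2.resize(s[130:240,370:500],None,fx=5,fy=5,interpolation=3))
```

```text
at [423.3 328.7 117.2] F [-0.1  0.5  0.7] grip 10.0 t 23.62
toolx ang -168.44264995898246 tilt [-0.02547107 -0.02372686 -0.99939395]
```

View pics/s11c.png

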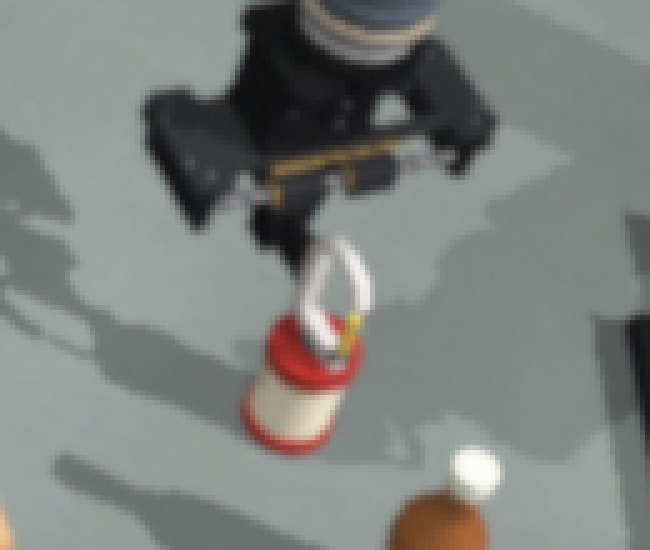

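View pics/w11.png

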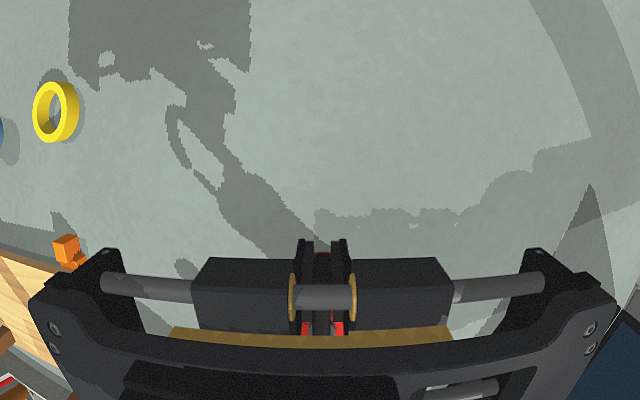

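Request:
step_arm:
  slide:
    - [0, 0, -5]
    - [0, 0, -10]
    - [0, 0, -20]
    - [0, 0, -25]
    - [0, 0, -25]
    - [0, 0, -10]
    - [0, 0, 0]
    - [0, 0, 0]
  twist: [0, 0, 0, 0, 0, 1.7, 1.8, 0]

```text
time: 24.38
position: [0.4258, 0.3309, 0.2136]
tool_rot: [-0.07, 0.997, -0.011, -0.013]
ft_force: [-0.2, 0.8, -3.6]
grip_width: 0.0094
```

```bash
cat >> h.py <<'E'
TH=.1388; FX=np.array([np.cos(TH),np.sin(TH),0]); FY=np.array([-np.sin(TH),np.cos(TH),0]); EYE=np.array([.6687,-.062,.215])
def fr(p): d=np.array(p)-EYE; return np.round(np.array([d@FX,d@FY,d[2]])*1000,1)
def go(fx,fy,z): return EYE*[1,1,0]+FX*fx/1000+FY*fy/1000+np.array([0,0,z/1000])
E
python3 - <<'E'
from h import *
tool(pos=go(-190,0,212),yaw=TH+np.pi)
c=cam('scene','s12.png')
s=cv2.imread('pics/s12.png'); cv2.imwrite('pics/s12c.png',cv2.resize(s[110:240,370:500],None,fx=5,fy=4.6,interpolation=3))
E
```

```text
at [425.8 330.9 213.6] F [-0.2  0.8 -3.6] grip 9.4 t 24.38
toolx ang -171.96998232845738 tilt [-0.02400433 -0.02318239 -0.99944303]
slide total mm (tool axes) [   4.3 -422.6   10.1]
twist deg 0.0773634751268054
```

View pics/s12c.png

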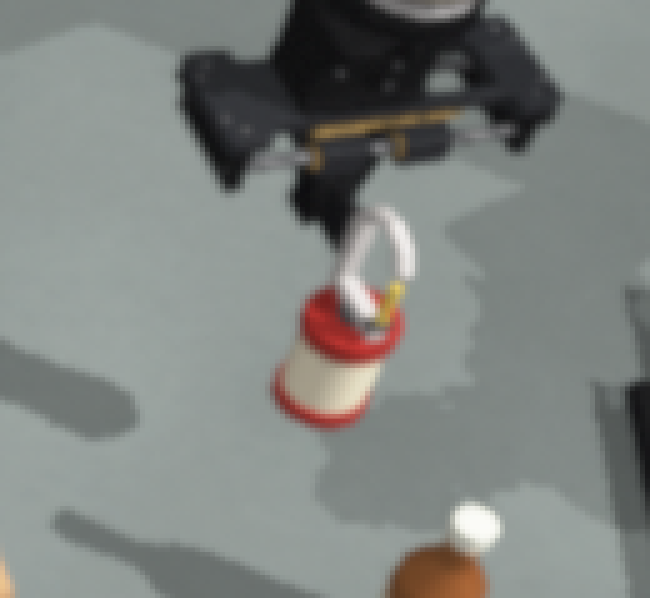

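Request:
step_arm:
  slide:
    - [0.4, -15, 0.5]
    - [0.4, -28, 0.8]
    - [0.4, -32, 0.8]
    - [0.4, -32, 0.8]
    - [0.4, -32, 0.8]
    - [0.4, -32, 0.8]
    - [0.4, -32, 0.8]
    - [0.4, -32, 0.8]
    - [0.4, -32, 0.8]
    - [0.4, -32, 0.8]
    - [0.4, -32, 0.8]
    - [0, -32, 0.8]
    - [0, -32, 0.5]
    - [0, -20, 0.2]
    - [0, -7, 0]
    - [0, 0, 0]
    - [0, 0, 0]
  twist: [0, 0, 0, 0, 0, 0, 0, 0, 0, 0, 0, 0, 0, 0, 0, 0, 0]

```text
time: 25.85
position: [0.4795, -0.087, 0.2102]
tool_rot: [-0.07, 0.997, -0.01, -0.015]
ft_force: [0.1, -0.3, -3.0]
grip_width: 0.0093
```

Run:
```python
from h import *
tool(pos=go(-190,0,203.2),yaw=TH+np.pi)
c=cam('scene','s13.png');c=cam('wrist','w13.png');c=cam('top','t13.png')
```

```text
at [479.5 -87.  210.2] F [ 0.1 -0.3 -3. ] grip 9.3 t 25.85
toolx ang -171.96524164485254 tilt [-0.02787723 -0.02244665 -0.9993593 ]
slide total mm (tool axes) [-1.1 -1.3  7. ]
twist deg 0.08210415873163107
```

View pics/w13.png

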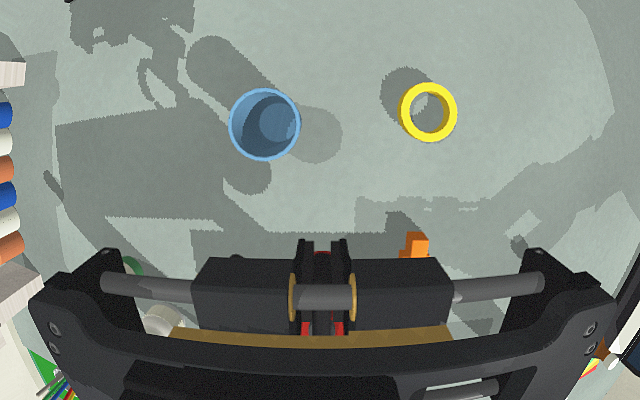

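View pics/t13.png

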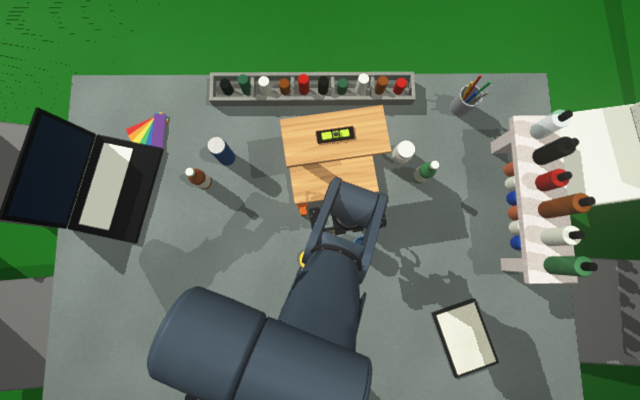

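View pics/s13.png

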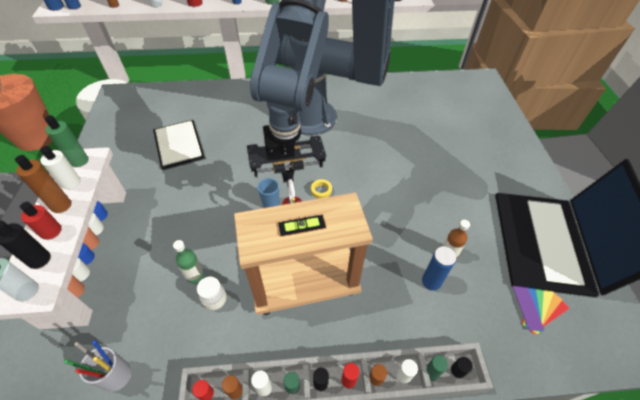

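Run:
```python
from h import *
s=robot.camera('scene')
def pr(p):
    K=s['camera_matrix'];q=R.from_quat(s['orientation']).inv().apply(np.array(p)-s['origin']);return np.array([K[0,0]*q[0]/q[2]+K[0,2],K[1,1]*q[1]/q[2]+K[1,2]])
def crop(p,): return (pr(p)-[370,110])*[5,4.6]
T=np.array([.4258,.3309,.2136])
for n,x,y,z in(('apex',0,0,162),('base center',0,0,0),('base near rim',28,0,0),('base L',0,28,0),('base R',0,-28,0),('gate top',22,0,133),('gate bot',22,0,97),('lid c',0,0,80)):
    p=T+FX*(x+71.7)/1000+FY*y/1000+[0,0,(z-117.2)/1000]; print(n,crop(p))
# before lift s11c: 5x, offset (370,130), lantern yaw 11.4
T=np.array([.4233,.3287,.1172]);a=np.radians(11.4);X=np.array([np.cos(a),np.sin(a),0]);Y=np.array([-X[1],X[0],0])
print('before')
for n,x,y,z in(('apex',0,0,162),('base near rim',28,0,0),('base L',0,28,0),('base R',0,-28,0),('gate top',22,0,133),('gate bot',22,0,97)):
    p=T+X*(x+71.7)/1000+Y*y/1000+[0,0,(z-117.2)/1000]; print(n,(pr(p)-[370,130])*5)
```

```text
apex [390.22205242 221.15250631]
base center [315.54849368 395.70008904]
base near rim [334.44077876 429.55534616]
base L [359.32987234 388.46585591]
base R [271.44647432 402.98730337]
gate top [392.57656867 283.01970153]
gate bot [374.5065461  323.43864748]
lid c [350.21166468 314.67579062]
before
apex [345.66551303 254.11006268]
base near rim [300.10824137 454.85735706]
base L [320.42955248 410.00692892]
base R [240.12534866 429.59235482]
gate top [350.36973181 315.12851822]
gate bot [334.61337393 353.31427733]
```

Run:
```python
from h import *
tool(pos=go(-106,0,203.2),yaw=TH+np.pi); print(fr(robot.get_obs()['position']))
```

```text
at [479.9 -86.2 210.6] F [ 0.2  0.7 -3. ] grip 9.5 t 26.05
toolx ang -171.82894398545997 tilt [-0.02655761 -0.02338638 -0.99937369]
slide total mm (tool axes) [-84.5  -2.4   5. ]
twist deg 0.2184018181242078
[-190.4    2.2   -4.4]
```

Request:
step_arm:
  slide:
    - [-10, -0.5, 1]
    - [-20, -0.6, 1]
    - [-20, -0.6, 1]
    - [-20, -0.6, 1]
    - [-14, 0, 1]
    - [0, 0, 0]
    - [0, 0, 0]
    - [0, 0, 0]
  twist: [0.1, 0, 0, 0, 0, 0, 0, 0]

```text
time: 26.72
position: [0.5629, -0.0778, 0.2029]
tool_rot: [-0.07, 0.997, -0.011, -0.015]
ft_force: [-0.7, 0.0, -3.2]
grip_width: 0.0094
```

Run:
```python
from h import *
tool(pos=go(-106,0,203.2),yaw=TH+np.pi); print(fr(robot.get_obs()['position']))
c=cam('scene','s14.png');c=cam('wrist','w14.png')
```

```text
at [562.9 -77.8 202.9] F [-0.7  0.  -3.2] grip 9.4 t 26.72
toolx ang -171.99220117552716 tilt [-0.02774643 -0.02347816 -0.99933924]
slide total mm (tool axes) [-1.   1.  -0.3]
twist deg 0.05514462805698924
[-107.    -1.   -12.1]
```

View pics/w14.png

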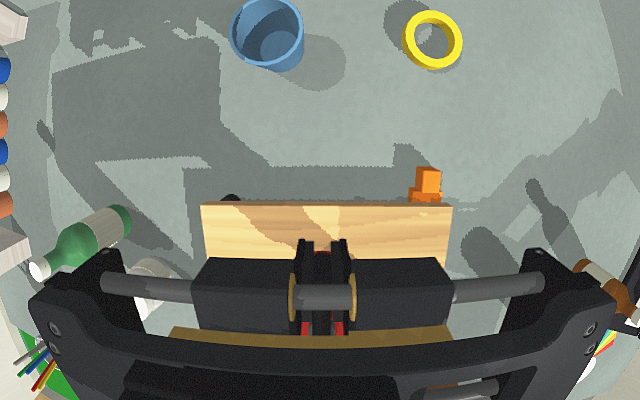

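View pics/s14.png

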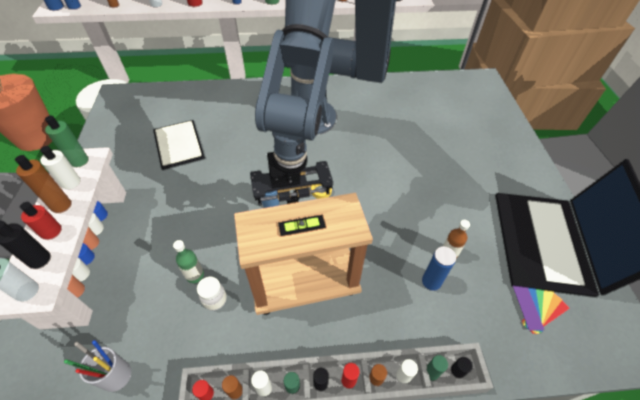

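Request:
step_arm:
  slide:
    - [-3, 0.2, -0.1]
    - [-3, 0.2, -0.1]
    - [-3, 0.2, -0.1]
    - [-3, 0.2, -0.1]
    - [0, 0, 0]
    - [0, 0, 0]
  twist: [0, 0, 0, 0, 0, 0]

```text
time: 27.32
position: [0.5752, -0.0761, 0.2033]
tool_rot: [-0.069, 0.997, -0.011, -0.014]
ft_force: [-2.0, -1.5, -2.6]
grip_width: 0.0095
```

Run:
```python
from h import *
tool(); print(fr(robot.get_obs()['position']), robot.get_obs()['moment'])
```

```text
at [575.2 -76.1 203.3] F [-2.  -1.5 -2.6] grip 9.5 t 27.32
toolx ang -172.04610827944683 tilt [-0.02666611 -0.02409181 -0.99935404]
[-94.5  -1.1 -11.7] [-0.08365152  0.45825899 -0.0415046 ]
```

Request:
step_arm:
  slide:
    - [-3, 0.1, -0.1]
    - [-3, 0.1, -0.1]
    - [-3, 0.1, -0.1]
    - [0, 0, 0]
    - [0, 0, 0]
  twist: [0, 0, 0, 0, 0]

```text
time: 27.73
position: [0.5841, -0.0742, 0.203]
tool_rot: [-0.07, 0.997, -0.011, -0.014]
ft_force: [-2.2, 0.1, -4.1]
grip_width: 0.0094
```

Run:
```python
from h import *
tool(); print(fr(robot.get_obs()['position']), robot.get_obs()['moment'])
```

```text
at [584.1 -74.2 203. ] F [-2.2  0.1 -4.1] grip 9.4 t 27.73
toolx ang -172.02583726302626 tilt [-0.02706894 -0.02360766 -0.99935477]
[-85.5  -0.4 -12. ] [-0.03376493  0.69585394  0.00314541]
```

Request:
step_arm:
  slide:
    - [-3, 0.1, -0.1]
    - [-3, 0.1, -0.1]
    - [-3, 0.1, -0.1]
    - [-2, 0.1, -0.1]
    - [0, 0, 0]
    - [0, 0, 0]
  twist: [0, 0, 0, 0, 0, 0]

```text
time: 28.23
position: [0.5955, -0.0725, 0.203]
tool_rot: [-0.07, 0.997, -0.011, -0.014]
ft_force: [-1.4, -1.9, -6.5]
grip_width: 0.0096
```

Run:
```python
from h import *
tool(); print(fr(robot.get_obs()['position']), robot.get_obs()['moment'])
c=cam('wrist','w15.png'); c=cam('scene','s15.png')
```

```text
at [595.5 -72.5 203. ] F [-1.4 -1.9 -6.5] grip 9.6 t 28.23
toolx ang -172.04083991722467 tilt [-0.02570659 -0.02396142 -0.99938232]
[-73.9  -0.3 -12. ] [-0.13493474  0.53564785 -0.05996419]
```

View pics/w15.png

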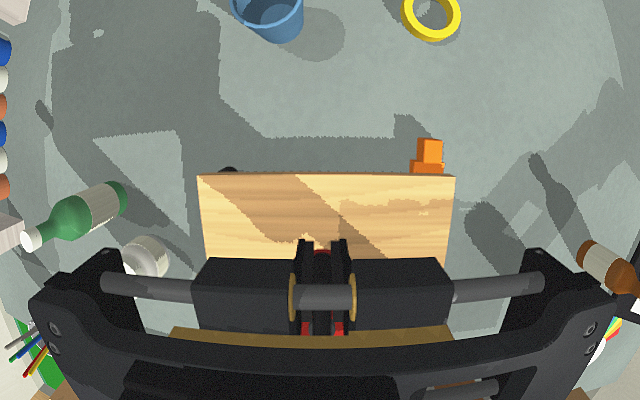

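Request:
step_arm:
  slide:
    - [-1, 0, 2]
    - [-1, 0, 2]
    - [0, 0, 2]
    - [0, 0, 2]
    - [0, 0, 2]
    - [0, 0, 2]
    - [0, 0, 0]
    - [0, 0, 0]
  twist: [0, 0, 0, 0, 0, 0, 0, 0]

```text
time: 29.0
position: [0.5969, -0.0726, 0.1914]
tool_rot: [-0.069, 0.997, -0.011, -0.014]
ft_force: [0.8, 0.4, -2.9]
grip_width: 0.0095
```

Run:
```python
from h import *
tool(); print(fr(robot.get_obs()['position']), robot.get_obs()['moment']); level('g')
```

```text
at [596.9 -72.6 191.4] F [ 0.8  0.4 -2.9] grip 9.5 t 29.0
toolx ang -172.04679198636632 tilt [-0.02576994 -0.02391491 -0.9993818 ]
[-72.6  -0.5 -23.6] [ 0.06949563  0.13768523 -0.00962445]
```

View pics/lev_g.png

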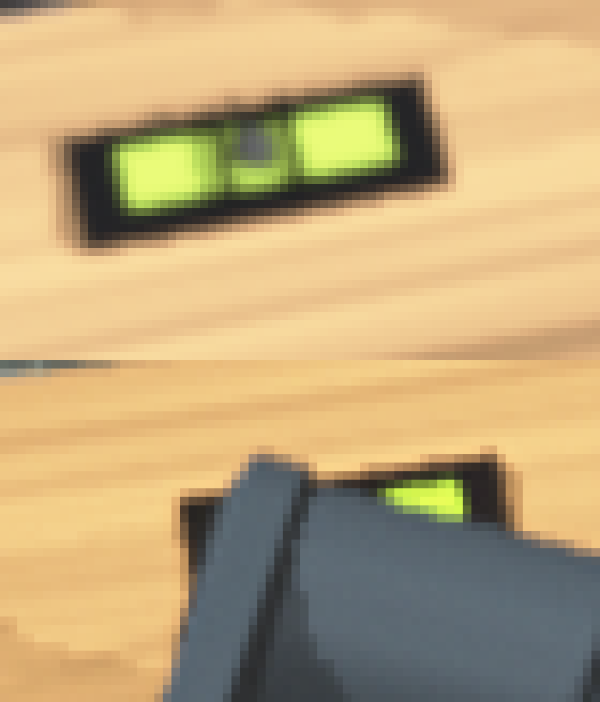

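Request:
step_arm:
  slide:
    - [0, 0, 2]
    - [0, 0, 2]
    - [0, 0, 1.5]
    - [0, 0, 0]
    - [0, 0, 0]
    - [0, 0, 0]
  twist: [0, 0, 0, 0, 0, 0]

```text
time: 29.6
position: [0.5968, -0.0727, 0.1859]
tool_rot: [-0.07, 0.997, -0.011, -0.014]
ft_force: [0.4, 0.6, -2.3]
grip_width: 0.0097
```

Run:
```python
from h import *
tool(); print(fr(robot.get_obs()['position']), robot.get_obs()['moment'])
```

```text
at [596.8 -72.7 185.9] F [ 0.4  0.6 -2.3] grip 9.7 t 29.6
toolx ang -172.04261197670715 tilt [-0.02579347 -0.02402654 -0.99937852]
[-72.7  -0.7 -29.1] [ 0.03357134  0.15824127 -0.02563873]
```

Request:
step_arm:
  slide:
    - [0, 0, 1]
    - [0, 0, 1]
    - [0, 0, 0.7]
    - [0, 0, 0]
    - [0, 0, 0]
    - [0, 0, 0]
  twist: [0, 0, 0, 0, 0, 0]

```text
time: 30.1
position: [0.5974, -0.0729, 0.184]
tool_rot: [-0.069, 0.997, -0.011, -0.013]
ft_force: [0.4, 0.2, 4.2]
grip_width: 0.0095
```

Run:
```python
from h import *
tool(); print(fr(robot.get_obs()['position']), robot.get_obs()['moment'])
```

```text
at [597.4 -72.9 184. ] F [0.4 0.2 4.2] grip 9.5 t 30.1
toolx ang -172.0450840502769 tilt [-0.0235053  -0.02445535 -0.99942455]
[-72.1  -0.9 -31. ] [ 0.09897565 -0.25095887  0.04139104]
```

Request:
step_arm:
  slide:
    - [0, 0, -0.6]
    - [0, 0, 0]
    - [0, 0, 0]
  twist: [0, 0, 0]

```text
time: 30.35
position: [0.5973, -0.0729, 0.1842]
tool_rot: [-0.069, 0.997, -0.011, -0.013]
ft_force: [1.7, 0.2, 1.9]
grip_width: 0.0095
```

Request:
step_arm:
  slide:
    - [0, 0, 0]
    - [0, 0, 0]
    - [0, 0, 0]
    - [0, 0, 0]
    - [0, 0, 0]
    - [0, 0, 0]
    - [0, 0, 0]
    - [0, 0, 0]
    - [0, 0, 0]
    - [0, 0, 0]
  twist: [0, 0, 0, 0, 0, 0, 0, 0, 0, 0]
  jaw: 60

```text
time: 31.18
position: [0.5968, -0.0728, 0.1839]
tool_rot: [-0.07, 0.997, -0.011, -0.014]
ft_force: [-0.3, 0.0, -0.3]
grip_width: 0.0592
```

Run:
```python
from h import *
tool(pos=go(-200,0,184)); c=cam('wrist','w16.png'); level('h')
```

```text
at [596.8 -72.8 183.9] F [-0.3  0.  -0.3] grip 59.2 t 31.18
toolx ang -172.04013666744177 tilt [-0.02560466 -0.0240798  -0.99938209]
slide total mm (tool axes) [127.2   0.8   3.5]
```

View pics/w16.png

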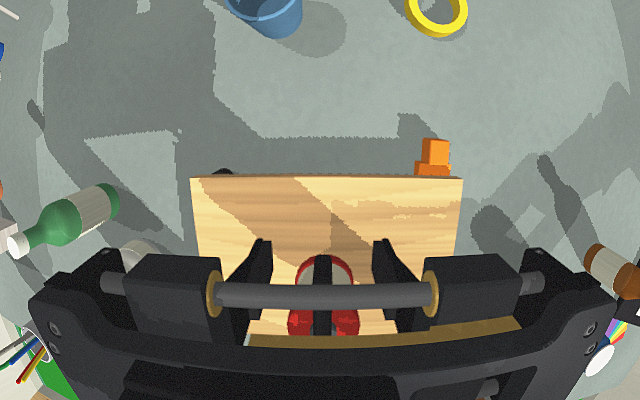

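View pics/lev_h.png

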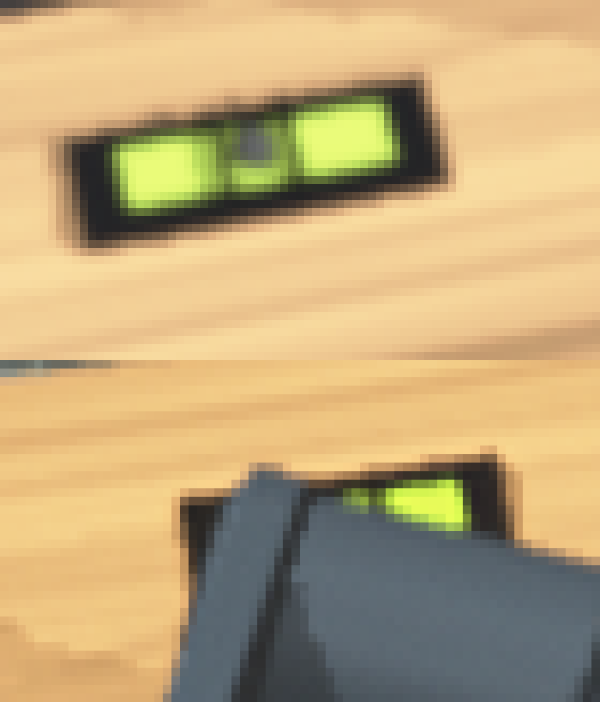

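Request:
step_arm:
  slide:
    - [5, 0, 0.2]
    - [10, 0, 0.3]
    - [15, 0, 0.5]
    - [20, 0, 0.5]
    - [25, 0, 0.5]
    - [25, 0, 0.5]
    - [15, 0, 0.5]
    - [0, 0, 0]
    - [0, 0, 0]
    - [0, 0, 0]
  twist: [0, 0, 0, 0, 0, 0, 0, 0, 0, 0]

```text
time: 32.17
position: [0.484, -0.0891, 0.1846]
tool_rot: [-0.069, 0.997, -0.012, -0.013]
ft_force: [0.5, -0.9, -0.3]
grip_width: 0.06
```

Run:
```python
from h import *
tool(); c=cam('wrist','w17.png'); level('i')
```

```text
at [484.  -89.1 184.6] F [ 0.5 -0.9 -0.3] grip 60.0 t 32.17
toolx ang -172.05794249205272 tilt [-0.02345731 -0.02474436 -0.99941857]
```

View pics/w17.png

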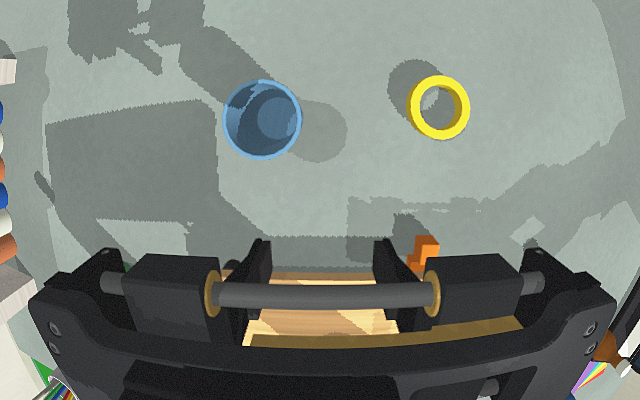

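View pics/s_i.png

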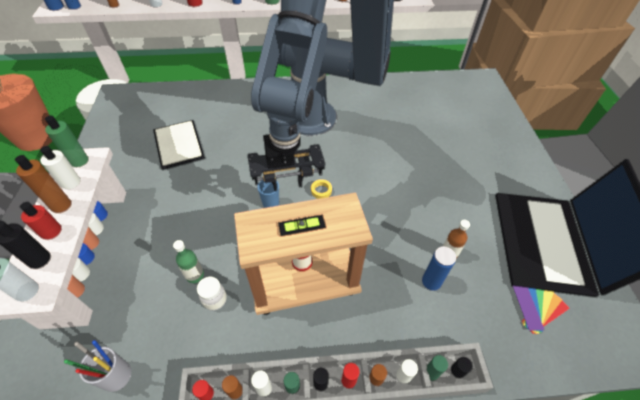

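Request:
step_arm:
  slide:
    - [0, 0, -20]
    - [0, 0, -20]
    - [0, 0, -20]
    - [0, 0, 0]
    - [0, 0, 0]
    - [0, 0, 0]
    - [0, 0, 0]
    - [0, 0, 0]
    - [0, 0, 0]
    - [0, 0, 0]
    - [0, 0, 0]
    - [0, 0, 0]
    - [0, 0, 0]
    - [0, 0, 0]
    - [0, 0, 0]
  twist: [7, 7, 7, 7, 7, 7, 7, 7, 7, 7, 7, 7, 6, 0, 0]

```text
time: 33.57
position: [0.4849, -0.0873, 0.2441]
tool_rot: [0.655, 0.755, -0.017, -0.002]
ft_force: [0.1, -0.5, -0.1]
grip_width: 0.0599
```

Run:
```python
from h import *
tool(); c=cam('wrist','w18.png'); cv2.imwrite('pics/w18c.png',cv2.resize(c['color'][120:260,480:640],None,fx=4,fy=4,interpolation=3)); level('j')
```

```text
at [484.9 -87.3 244.1] F [ 0.1 -0.5 -0.1] grip 59.9 t 33.57
toolx ang 98.173776159054 tilt [-0.02541544 -0.02414143 -0.99938543]
```

View pics/w18.png

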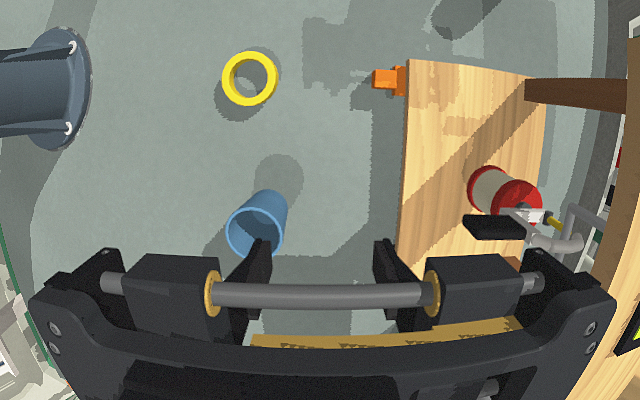

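View pics/w18c.png

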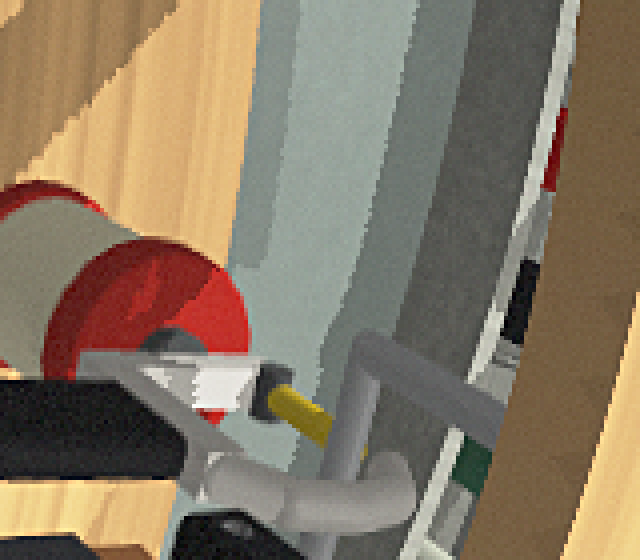

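View pics/lev_j.png

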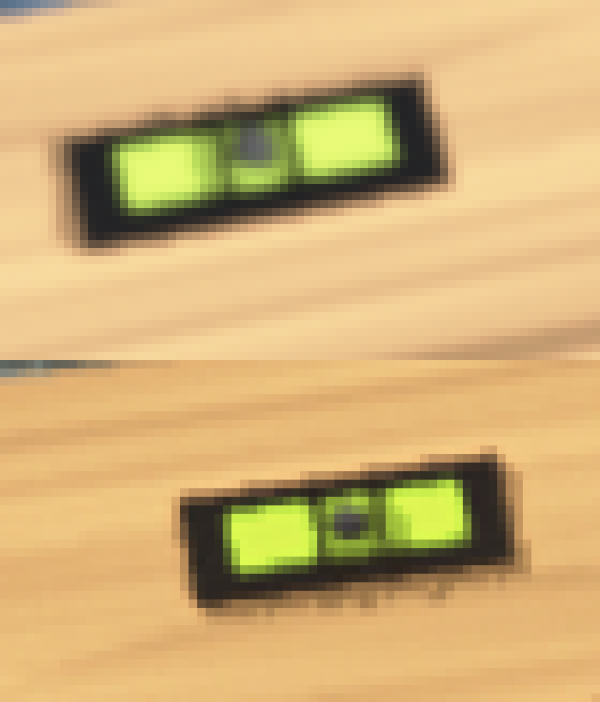

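Request:
step_arm:
  slide:
    - [0, 0, 0]
    - [0, 0, 0]
    - [0, 0, 0]
    - [0, 0, 0]
    - [0, 0, 0]
    - [0, 0, 0]
    - [0, 0, 0]
    - [0, 0, 0]
    - [0, 0, 0]
    - [0, 0, 0]
    - [0, 0, 0]
    - [0, 0, 0]
    - [0, 0, 0]
    - [0, 0, 0]
    - [0, 0, 0]
    - [0, 0, 0]
    - [0, 0, 0]
    - [0, 0, 0]
  twist: [0, 0, 0, 0, 0, 0, 0, 0, 0, 0, 0, 0, 0, 0, 0, 0, 0, 0]

```text
time: 35.22
position: [0.4844, -0.0873, 0.2442]
tool_rot: [0.656, 0.754, -0.017, -0.002]
ft_force: [-0.0, 0.1, -0.6]
grip_width: 0.06
```

Run:
```python
from h import *
c=cam('top','t19.png')
print(robot.hand_in()); tool()
```

```text
the job is handed in; nothing more can be done
None
the job is handed in; nothing more can be done
```

View pics/t19.png

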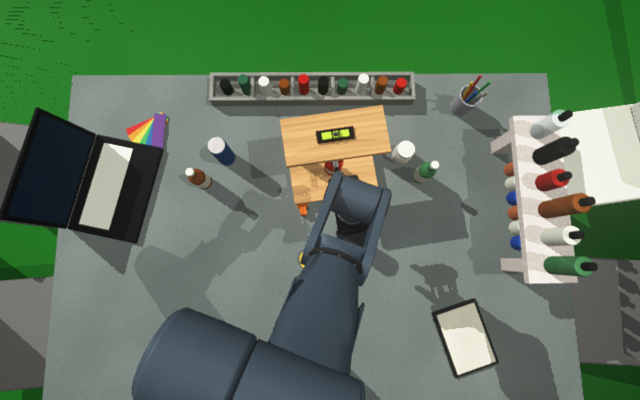

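The job is done and handed in at about 35 s. The wedge is pushed under the front-left toe until the frame is level, and the lantern hangs from the eye on its snap hook.

- **Level:** the ball sits centred between the marks in both the scene and top views, with the lantern hanging and the gripper away.
- **Hook:** in the wrist view the eye's bar runs through the hook, with the gate lined up with the nose. The gate force fell away as the bar passed, and the hook carried the lantern's weight on the bar before I let go.
- **Other things:** the bottles, can and jar stand where they were in the last top view. The cup and tape roll showed undisturbed in the last wrist view. The lantern never fell.

Checks that disagreed:
- **Camera offset:** the top camera read 3 to 5 mm off from the wrist camera and arm in x and y. I used the wrist and arm values, and the eye measured from two wrist views agreed with them.
- **Tool tilt:** early on the last joint hit its range limit, which left the tool tilted about 2° for the rest of the job. I allowed for it in the moves.

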